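Roll four-way tube blocks to the right face and load the UV box

TASK

Get the blue tube blocks on the bench ready for decontamination: swing the hood of the white UV box right up, roll each block over on the bench, one face at a time, until the face with the four bores is on top, and stand all the blocks flat on the tray, side by side with that face up under the lamps. The blocks are heavy and slippery, so do not tip or turn them over while they are lifted high off the bench. Then lower the hood gently until it is fully shut and press the green start button all the way down, leaving the tape and the dishes where they are.

Things in the scene. Friction and masses are not known exactly. Their poses are not given: they have to be found in the camera images.
- block_a: A blue anodised aluminium four-way tube block, 62 x 66 x 62 mm, 0.33 to 0.55 kg, origin at its centre, 66 mm long along its own y. Its four long faces differ: +z four 17 mm bores (2 x 2), -z one 30 mm bore, +x twelve 10 mm bores, -x twenty 7 mm bores; the two ends (+-y) are plain. Starts with one long face down, y level. May be absent.
- block_b: Another block, the same as block_a in every way (origin at its centre, four-bore face on its own +z, plain ends on +-y, 62 x 66 x 62 mm). May be absent.
- block_c: Another block, the same as block_a in every way (origin at its centre, four-bore face on its own +z, plain ends on +-y, 62 x 66 x 62 mm). May be absent.
- block_d: Another block, the same as block_a in every way (origin at its centre, four-bore face on its own +z, plain ends on +-y, 62 x 66 x 62 mm). May be absent.
- uv_box: White bench UV box, fixed to the bench: a base with an open tray under a hinged hood and a grey console, 62 mm wide and 48 mm high, along its left (+y) side. Base 183 mm deep (x) by 300 mm wide (y) without the console. Origin: on the bench under the middle of the tray; its -x is the front, towards the robot.
- tray (a point): Middle of the steel tray floor of the UV box, 20 mm above the bench, axes as uv_box. The flat floor is 125 mm (x) by 275 mm (y) and has a 10 mm high, 9 mm thick lip all round. Room for three blocks side by side along y, e.g. 88 mm apart.
- hood (a joint): The hood over the tray, 170 mm deep, 292 mm wide, 98 mm high, white with an amber window and two lamp tubes inside, hinged along the back. 0 = shut on the base, grows to 1.7 rad as its front is lifted (1.57: its opening stands upright). Its stiff hinges hold it wherever it is left; it takes 3 to 4 N at the handle.
- hood_handle (a point): Middle of the hood's handle: a round steel bar 10 mm thick, 100 mm long along the box's y, its centre line 34 mm in front of the hood's front wall and 20 mm below the hood's top; it swings with the hood, about 218 mm from the hinge line. With the hood shut it is 110 mm above the bench; open at 1.5 rad about 0.24 m. Axes turn with the hood.
- hood_hinge (a point): Middle of the hood's hinge line, which runs along the box's y; fixed on the box, 95 mm behind the middle of the tray and 32 mm above the bench.
- start (a joint): Green start button on top of the console: 0 = out, 0.006 m = fully pressed (straight down, about 5 N); springs back.
- start_top (a point): Middle of the button's top face, 26 mm across, about 70 mm above the bench with the button out.
- masking_tape: Roll of masking tape lying on the bench, 105 mm across, 24 mm high, origin under its middle. A bystander.
- plate_low: Petri dish 91 mm across, 15 mm high, origin under its middle. A bystander.
- plate_high: Second petri dish, stacked on plate_low. A bystander.

How it is judged:
On the way, in this order (a step that is already met when the one before it is completed fails the run):
1. the hood is opened wide (past 1.2 rad) (value of joint hood above 1.2 rad), for 0.2 s.
2. every block that is there stands flat on the tray, four-bore face up (x of block_a in the frame of tray between -0.036 and 0.036 m and y of block_a in the frame of tray between -0.11 and 0.11 m and z of block_a in the frame of tray between 0.027 and 0.035 m and angle between each of block_a, block_b, block_c, block_d's own z axis and vertical below 0.1 rad and x of block_b in the frame of tray between -0.036 and 0.036 m and y of block_b in the frame of tray between -0.11 and 0.11 m and z of block_b in the frame of tray between 0.027 and 0.035 m and x of block_c in the frame of tray between -0.036 and 0.036 m and y of block_c in the frame of tray between -0.11 and 0.11 m and z of block_c in the frame of tray between 0.027 and 0.035 m and x of block_d in the frame of tray between -0.036 and 0.036 m and y of block_d in the frame of tray between -0.11 and 0.11 m and z of block_d in the frame of tray between 0.027 and 0.035 m), for 0.3 s.
3. the hood is lowered shut over them (below 0.05 rad) (all of step 2 and value of joint hood below 0.05 rad), for 0.2 s.
4. the start button is pressed down (past 4.5 mm of its 6 mm) with the hood shut (value of joint hood below 0.05 rad and value of joint start above 0.0045 m), for 0.1 s.
At the end, for the whole second after the job is handed in: every block that is there rests flat on the tray floor inside the lip (its middle within 36 mm of the tray's middle along x and 110 mm along y, 27 to 35 mm above the floor), four-bore face up within 0.1 rad, at rest; the hood is shut (below 0.05 rad) and the start button has come back up (all of step 3 and value of joint start below 0.002 m and linear speed of each of block_a, block_b, block_c, block_d below 0.02 m/s); the robot touches nothing.
It fails at once if a block is tipped off its face (by more than about 30 degrees) while its middle is over 0.10 m above the bench ((height (world z) of block_a above 0.1 m and (angle between block_a's own z axis and vertical between 0.5 and 1.07 rad or angle between block_a's own z axis and vertical between 2.07 and 2.64 rad)) or (height (world z) of block_b above 0.1 m and (angle between block_b's own z axis and vertical between 0.5 and 1.07 rad or angle between block_b's own z axis and vertical between 2.07 and 2.64 rad)) or (height (world z) of block_c above 0.1 m and (angle between block_c's own z axis and vertical between 0.5 and 1.07 rad or angle between block_c's own z axis and vertical between 2.07 and 2.64 rad)) or (height (world z) of block_d above 0.1 m and (angle between block_d's own z axis and vertical between 0.5 and 1.07 rad or angle between block_d's own z axis and vertical between 2.07 and 2.64 rad))).
It fails at once if the hood is slammed: over 1 rad/s downwards in its last 0.25 rad (value of joint hood below 0.25 rad and velocity of joint hood below -1 rad/s).
It fails at once if the tape or a dish is pushed more than 4 cm (distance of any of masking_tape, plate_low, plate_high from where it was at the start of the episode above 0.04 m).
Of block_a, block_b, block_c, block_d only 2 to 3 are there at a start; the rules pass over those that are not, and their reading is None.
At some moment in a run one of block_a, block_b, block_c, block_d may be knocked a few centimetres aside while the robot is not near it.
Once in a run the grip may slacken for a moment while it holds something.
It also fails if it takes over 210 s, if anything falls off the work surface, if the arm or the gripper's body presses on something with over 40 N, if the wrist force passes 120 N, or if a joint passes its speed limit or range.

ROBOT

A 6-joint arm with a two-finger parallel gripper is mounted at the origin on a cart in front of the work surface, level with it; the furniture and walls round the work are solid. World frame = base frame: x ahead of the robot, y to its left, z up, the work surface at z = 0. Lengths are in m, angles in rad, forces in N, time in s.
With the tool pointing down it reaches from about 0.275 to 0.975 m from the base axis. Payload 8.4 kg.
Tool frame: the origin (TCP) lies between the finger pads; the fingertips stand env.finger_overhang ahead of it and the grasp point (between the pads) is the TCP (env.finger_overhang is the distance from the TCP to the fingertips, in m); y points along the fingers, x is the direction in which the jaws open and shut, and the axes are right-handed (so a half turn about y gives the same grasp; the last joint's range is limited). The gripper opens to 92 mm and grips with 3 to 60 N. Pads are 20 mm wide; open, the fingers measure 128 mm over their backs; the gripper's body (75 mm by 189 mm) begins 69 mm behind the grasp point.
Start: joints at [-1.202, 0.353, 1.633, -0, 1.155, -0.002], TCP at [0.226, -0.583, 0.234] pointing down, gripper open.
Joint ranges: [-2.63, 2.63], [-0.92, 2.1], [0.06, 2.66], [-1.3, 4.44], [0, 2.69], [-3.02, 3.02]. Speed limits (rad/s): [2.22, 2.22, 2.79, 3.14, 3.14, 3.14].

INTERFACE

Orientations are given as a unit quaternion [x, y, z, w].
In Python, from rig import monitor, viewer, workorder, env gives the robot as it stands.
- The arm moves only by the tool carry_out, never from a script. Its arguments are lists of equal length, an entry for each row: "linear": the shift along the tool's x, y, z in mm, a list of three; "delta_rot": the turn, a rotation vector about the tool's x, y, z in degrees, a list of three; "gripper": the opening, from -1 (shut) to 1 (fully open). In form: {"linear": [[tx, ty, tz], ...], "delta_rot": [[ax, ay, az], ...], "gripper": [gripper, ...]}. A call has 1 to 20 rows; each row shifts and turns the commanded pose from where the row before left it, along the tool's axes as they then stand; what a row does not reach is not made up. A row lasts 1/10 s, in which the tool goes at most 50 mm and 8.59 degrees, less where a joint would pass 70% of its speed; a pose out of reach is approached as far as the arm can. A call is refused whole if a number of a shift passes 50 or a number of a turn 8.59, either way. A call with a gripper value outside its range is refused whole. The fingers move at their own pace and stop on an object; "grip_force" is the grip in N (left out, the last holds). Time passes only in rows, so rows that do not move let the fingers close. It gives the time, the measured TCP pose, the force and the opening at its end, in the units of the state.
- monitor.sense(): the state, without advancing time (a new reading comes with each control period).
- viewer.grab_frame(name): name is "scene" or "top" or "wrist"; returns a dict with "image" (420x560x3 uint8, blue, green, red), "depth" (420x560 float32, m along the optical axis (not along the pixel's ray), 0 where there is no reading), "fovy" (degrees; the focal length in pixels is half the picture's height over the tangent of half this angle, whatever the lens; pixels are square), "cx", "cy" (the principal point, pixels), "D" ([k1, k2, p1, p2, k3] as OpenCV has them; the pictures are not rectified), "rvec" (rotation vector, rad) and "tvec" (3), from world to camera coordinates, as OpenCV has them. Camera axes: x right, y down, z forward; pixel columns grow to the right and rows downward; lengths in m; the calibration is good to about 2 mm. A picture is of the moment at which its call begins.
- workorder.hand_in(): hands the job in, once; it reports no verdict.
Trained networks look in a picture, given as the dict that the camera call returned (one of the last four; its "shot" number tells which), for a name from the list of things; names that differ only in an ending like _2 or _b are one class to them, and where a whole thing is asked for, a point or a joint stands for the part that bears it (a point fixed in the world has none). Each returns a list of dicts, best first, with "p" (0 to 1); they miss things now and then, are a little off and sometimes report something else, mostly with a low value. They report only what shows in the picture. A call takes as long as a camera call.
- viewer.look_for(label, picture): "xyz" ([x, y, z] in m, in world coordinates, good to about 4 mm: the middle of the surface that is visible of it).
- viewer.trace(label, picture): "pixels" (420x560 bool, what is visible of it).
The state is a dict: "t": time; "joint_pos": joint angles; "qvel": joint speeds; "tau": joint torques, N m; "tool_pos": TCP position; "tool_rot": TCP orientation; "ft_force": force on the tool from outside, world axes, zero at the start; "wrist_torque": the same for the moment, N m; "grip_width": opening from 0.0 (shut) to 1.0 (fully open).
Only numpy, scipy, OpenCV 4.12 (cv2) and the standard library are available. Lean on these libraries where they do the work, as an engineer would, in place of code of your own. Each camera call takes 0.05 s, during which the arm holds its last target.

## Working session

There is one attempt and no reset: what is moved stays moved. The work goes in short steps, Python scripts to look and compute and a tool call to move; the robot and the scene stay as the last step left them, time stands still between calls to the robot, and variables do not carry over. Pictures are saved under pics/ and viewed, and the job is handed in when it is done.

Besides the shell and the picture viewer there is one more tool, called after "Emit:" as a command line: name --argument value ..., lists and objects as JSON in quotes. carry_out: Moves the arm, as the interface text tells. Its arguments: {"type":"object","properties":{"linear":{"type":"array"},"delta_rot":{"type":"array"},"gripper":{"type":"array"},"grip_force":{"type":"number"}},"required":["linear","delta_rot","gripper"]}

```bash
ls; mkdir -p pics; cat > h.py <<'E'
import numpy as np, cv2
from scipy.spatial.transform import Rotation as R
from rig import monitor, viewer, workorder, env
def grab(n,save=None):
    f=viewer.grab_frame(n)
    if save: cv2.imwrite('pics/'+save+'.png',f['image'])
    return f
def K(f):
    h=f['image'].shape[0]; fl=h/2/np.tan(np.radians(f['fovy'])/2)
    return np.array([[fl,0,f['cx']],[0,fl,f['cy']],[0,0,1]])
def cloud(f):
    k=K(f);h,w=f['depth'].shape
    u,v=np.meshgrid(np.arange(w),np.arange(h))
    p=cv2.undistortPoints(np.stack([u,v],-1).reshape(-1,1,2).astype(float),k,np.array(f['D'],float)).reshape(h,w,2)
    d=f['depth'];c=np.stack([p[...,0]*d,p[...,1]*d,d],-1)
    r=cv2.Rodrigues(np.array(f['rvec'],float))[0]
    W=(c-np.array(f['tvec']).reshape(3))@r
    W[d<=0]=np.nan
    return W
def proj(f,P):
    return cv2.projectPoints(np.array(P,float).reshape(-1,1,3),np.array(f['rvec'],float),np.array(f['tvec'],float),K(f),np.array(f['D'],float))[0].reshape(-1,2)
def st():
    s=monitor.sense()
    print('t',round(s['t'],2),'pos',np.round(s['tool_pos'],4),'q',np.round(s['tool_rot'],4),'j',np.round(s['joint_pos'],3),'F',np.round(s['ft_force'],1),'g',round(s['grip_width'],3))
    print(np.round(R.from_quat(s['tool_rot']).as_matrix(),3).tolist())
    return s
E
python3 - <<'E'
from h import *
st(); print(env.finger_overhang)
for n in ['scene','top','wrist']:
    f=grab(n,n+'0')
    for l in ['block_a','uv_box','hood_handle','start_top','masking_tape','plate_high']:
        print(n,l,[(np.round(d['xyz'],3).tolist(),round(d['p'],2)) for d in viewer.look_for(l,f)][:5])
E
```

```text
pics
t 0.0 pos [ 0.2263 -0.5821  0.2328] q [-0.5833  0.3997 -0.3988  0.5839] j [-1.202  0.354  1.634 -0.     1.155 -0.002] F [-0.8  0.3  0.3] g 0.997
[[0.362, -0.001, 0.932], [-0.932, 0.001, 0.362], [-0.001, -1.0, -0.0]]
0.019
scene block_a [([0.452, -0.362, 0.048], 0.84), ([0.567, -0.374, 0.04], 0.7)]
scene uv_box [([0.491, 0.345, 0.098], 0.96)]
scene hood_handle [([0.494, 0.308, 0.133], 0.61), ([0.488, 0.345, 0.098], 0.3)]
scene start_top [([0.495, 0.437, 0.072], 0.66), ([0.724, -0.022, 0.022], 0.37)]
scene masking_tape [([0.724, -0.021, 0.019], 0.55)]
scene plate_high [([0.671, -0.158, 0.026], 0.71)]
top block_a [([0.566, -0.396, 0.061], 0.89), ([0.45, -0.387, 0.062], 0.7)]
top uv_box [([0.515, 0.26, 0.129], 0.83)]
top hood_handle [([0.515, 0.246, 0.134], 0.65)]
top start_top [([0.516, 0.26, 0.132], 0.4)]
top masking_tape [([0.691, -0.012, 0.024], 0.76)]
top plate_high [([0.517, 0.246, 0.135], 0.53)]
wrist block_a []
wrist uv_box []
wrist hood_handle []
wrist start_top []
wrist masking_tape []
wrist plate_high []
```

View pics/scene0.png

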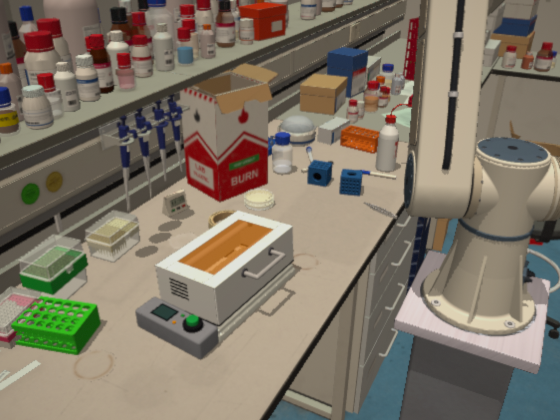

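View pics/top0.png

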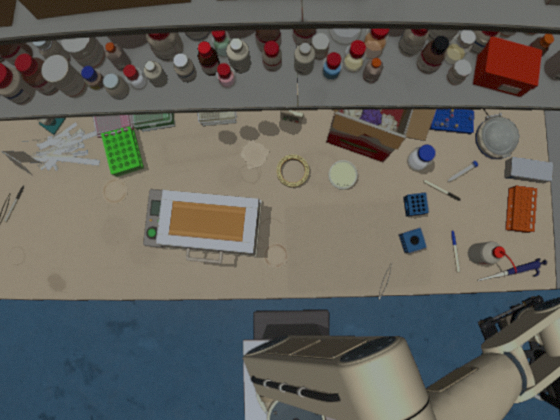

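View pics/wrist0.png

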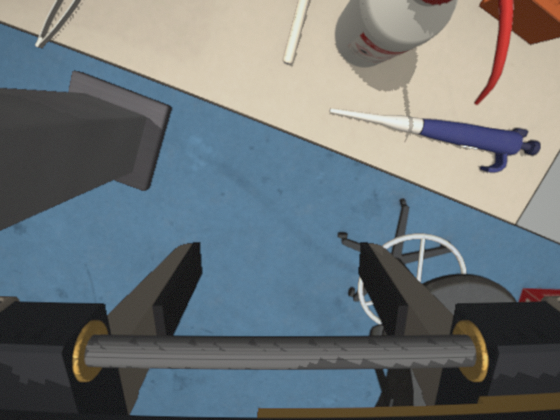

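```bash
python3 - <<'E'
from h import *
f=grab('top'); g=grab('scene')
a=cv2.resize(f['image'][180:270,360:480],None,fx=4,fy=4,interpolation=cv2.INTER_CUBIC)
b=cv2.resize(g['image'][130:220,280:400],None,fx=4,fy=4,interpolation=cv2.INTER_CUBIC)
cv2.imwrite('pics/z1.png',np.vstack([a,b])[:,:])
W=cloud(f)
for d in viewer.trace('block_a',f):
    m=d['pixels']; print('blk',d['p'],m.sum())
    P=W[m]; P=P[P[:,2]>0.055]; P=P[P[:,2]<0.07]
    print(len(P),cv2.minAreaRect(P[:,:2].astype(np.float32)),np.median(P[:,2]))
for l in ['uv_box','start_top','hood_handle','masking_tape','plate_high']:
  for d in viewer.trace(l,f)[:2]:
    m=d['pixels'];P=W[m];P=P[~np.isnan(P[:,0])]
    print(l,d['p'],m.sum(),np.nanmin(P,0),np.nanmax(P,0),cv2.minAreaRect(P[:,:2].astype(np.float32)))
# hood top plane
P=W.reshape(-1,3); ok=(P[:,0]>0.3)&(P[:,0]<0.75)&(P[:,1]>0.0)&(P[:,1]<0.6)
Q=P[ok&(P[:,2]>0.12)&(P[:,2]<0.14)]; print('hood',len(Q),cv2.minAreaRect(Q[:,:2].astype(np.float32)),Q[:,2].mean())
for y in [0.1,0.2]:
  Q=P[ok&(abs(P[:,1]-y)<0.02)&(P[:,2]>0.01)]; 
Q=P[ok&(P[:,2]>0.04)&(P[:,2]<0.06)]; print('console',len(Q),cv2.minAreaRect(Q[:,:2].astype(np.float32)))
Q=P[ok&(P[:,2]>0.095)&(P[:,2]<0.12)&(P[:,0]<0.47)]; print('handle',len(Q),np.round(Q[:60:3],3).tolist())
print(proj(f,[[0.3,0,0],[0.5,0,0],[.5,.3,0]]))
E
```

```text
blk 0.65 511
335 ((0.4571123421192169, -0.3874317705631256), (0.06533093750476837, 0.06358499825000763), 16.61556053161621) 0.060518087186908584
uv_box 0.95 6762 [ 0.39807256  0.09138044 -0.00636488] [0.63751184 0.4639103  0.14733757] ((0.5152715444564819, 0.2864825129508972), (0.3737059533596039, 0.22642633318901062), 83.77596282958984)
start_top 0.47 434 [ 0.41715862 -0.42019684  0.00485192] [ 0.49136979 -0.34833342  0.07071695] ((0.4571612477302551, -0.3857930302619934), (0.0638006255030632, 0.06259216368198395), 18.429889678955078)
hood_handle 0.97 5970 [ 0.39811335  0.09426296 -0.00955296] [0.63417845 0.42403749 0.14733757] ((0.5121638774871826, 0.2616638243198395), (0.3203081786632538, 0.22673997282981873), 82.75804138183594)
hood_handle 0.19 432 [ 0.63908546 -0.06278088 -0.00923717] [0.74444779 0.03871131 0.03360529] ((0.6919577717781067, -0.011364176869392395), (0.10040372610092163, 0.10512575507164001), 86.76942443847656)
masking_tape 0.82 453 [ 0.63908546 -0.0655923  -0.00898275] [0.74506329 0.03894651 0.03360529] ((0.6915223598480225, -0.011432543396949768), (0.10389013588
[... 755 characters left out ...]
83624267578) 0.1317510205450998
console 1027 ((0.555789053440094, 0.3650393486022949), (0.5667473077774048, 0.2552180886268616), 66.2405776977539)
handle 92 [[0.456, 0.11, 0.117], [0.455, 0.397, 0.105], [0.455, 0.385, 0.114], [0.45, 0.11, 0.11], [0.452, 0.362, 0.109], [0.451, 0.351, 0.116], [0.448, 0.111, 0.099], [0.448, 0.332, 0.103], [0.448, 0.322, 0.109], [0.445, 0.299, 0.103], [0.444, 0.288, 0.114], [0.441, 0.278, 0.098], [0.441, 0.268, 0.104], [0.441, 0.257, 0.115], [0.438, 0.235, 0.103], [0.437, 0.221, 0.117], [0.434, 0.194, 0.112], [0.432, 0.305, 0.118], [0.431, 0.206, 0.119], [0.43, 0.165, 0.106]]
[[291.36933184 292.57632172]
 [290.10847511 230.1272746 ]
 [197.30300293 231.87223317]]
```

View pics/z1.png

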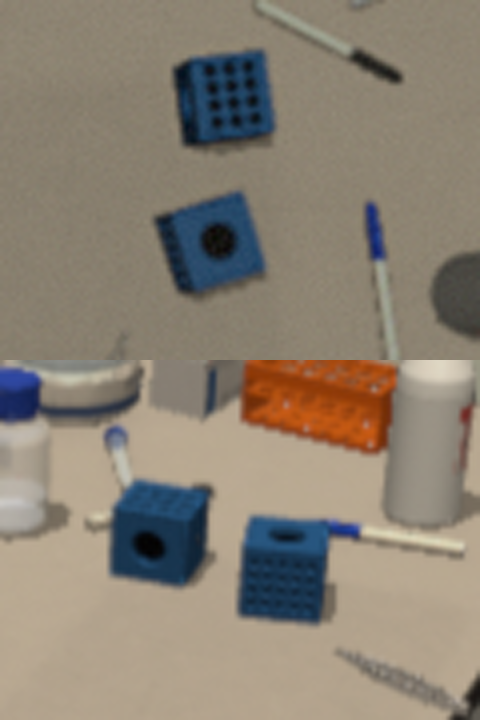

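```bash
cat > box.py <<'E'
from h import *
from scipy.optimize import minimize
f=grab('top'); g=grab('scene')
for n,c in (('top',f),('scene',g)):
    W=cloud(c);P=W.reshape(-1,3)
    ok=(P[:,0]>0.35)&(P[:,0]<0.7)&(P[:,1]>0.05)&(P[:,1]<0.5)
    Q=P[ok&(P[:,2]>0.122)&(P[:,2]<0.14)]
    print(n,len(Q),Q[:,2].mean(),Q[:,2].std())
    # hood top rect 170x292 soft fit: maximise points inside minus area via logistic
    img=None
    best=None
    def cost(p):
        x,y,a=p
        c,s=np.cos(a),np.sin(a)
        u=(Q[:,0]-x)*c+(Q[:,1]-y)*s; v=-(Q[:,0]-x)*s+(Q[:,1]-y)*c
        d=np.maximum(abs(u)-.085,0)**2+np.maximum(abs(v)-.146,0)**2
        return np.minimum(d,0.012**2).sum()
    r=min((minimize(cost,[Q[:,0].mean(),Q[:,1].mean(),a0],method='Nelder-Mead',options=dict(xatol=1e-5,fatol=1e-9)) for a0 in (-.15,-.1,-.05)),key=lambda r:r.fun)
    x,y,a=r.x; c_,s_=np.cos(a),np.sin(a)
    u=(Q[:,0]-x)*c_+(Q[:,1]-y)*s_; v=-(Q[:,0]-x)*s_+(Q[:,1]-y)*c_
    print(r.x,np.degrees(a),r.fun,'u',np.percentile(u,[0,.5,2,98,99.5,100]),'v',np.percentile(v,[0,.5,2,98,99.5,100]))
    # origin = hood centre - 10mm x  (hood spans x -75..95)
    o=np.array([x-.010*c_,y-.010*s_]);print('origin',o,'handle',o+np.array([-.109*c_,-.109*s_]))
E
python3 box.py
python3 - <<'E'
from h import *
g=grab('scene');f=grab('top')
o=(0.506,0.257);a=np.radians(-6.6)
def w(x,y,z): return [o[0]+x*np.cos(a)-y*np.sin(a),o[1]+x*np.sin(a)+y*np.cos(a),z]
pts=[w(x,y,.13) for x in(-.075,.095) for y in (-.146,.146)]+[w(-.109,y,.11) for y in(-.05,.05)]+[w(x,y,0) for x in(-.0915,.0915) for y in (-.15,.15)]+[w(x,y,.048) for x in(-.0915,.0915) for y in (.15,.212)]
for n,c in(('ts',g),('tt',f)):
    im=cv2.resize(c['image'],None,fx=3,fy=3,interpolation=cv2.INTER_CUBIC)
    p=proj(c,pts)*3+1
    for q in p: cv2.circle(im,(int(q[0]),int(q[1])),2,(255,0,255),-1)
    x0,y0=p.min(0).astype(int)-40;x1,y1=p.max(0).astype(int)+40
    cv2.imwrite('pics/%s.png'%n,im[y0:y1,x0:x1]);print(im[y0:y1,x0:x1].shape)
E
```

```text
top 5212 0.13188775221017165 0.004044895467930773
[ 0.51892762  0.24975482 -0.11541256] -6.612652669046953 0.01711531799304352 u [-0.11749484 -0.11389483 -0.10214537  0.08393854  0.08638953  0.08812647] v [-0.14688289 -0.14556578 -0.14098074  0.14006299  0.14517874  0.1478737 ]
origin [0.50899414 0.25090639] handle [0.40071928 0.26345845]
scene 5744 0.13136682856040027 0.0037369784219393526
[ 0.51635675  0.25287478 -0.11379503] -6.519974935009617 0.02157597127339565 u [-0.11774504 -0.11407385 -0.10746616  0.08390363  0.08729717  0.09207518] v [-0.14894477 -0.14452558 -0.13798903  0.14496229  0.14625709  0.1479241 ]
origin [0.50642143 0.25401028] handle [0.3981264  0.26638718]
(492, 569, 3)
(303, 441, 3)
```

View pics/ts.png

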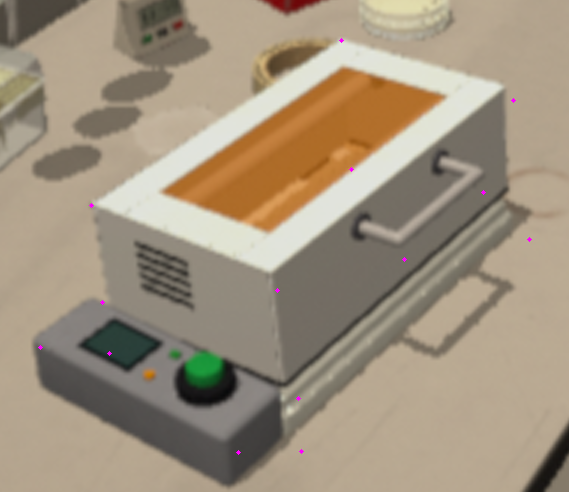

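View pics/tt.png

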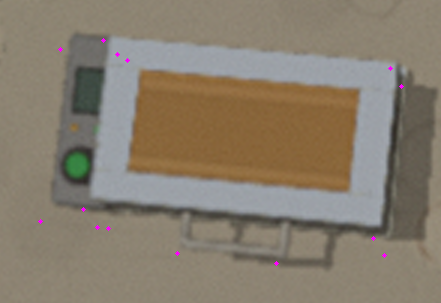

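```bash
python3 - <<'E'
from h import *
from scipy.optimize import least_squares
g=grab('scene');f=grab('top')
def w(o,a,x,y,z): return [o[0]+x*np.cos(a)-y*np.sin(a),o[1]+x*np.sin(a)+y*np.cos(a),z]
o0=(0.506,0.257);a0=np.radians(-6.6)
pts0=[w(o0,a0,x,y,.13) for x in(-.075,.095) for y in (-.146,.146)]+[w(o0,a0,-.109,y,.11) for y in(-.05,.05)]+[w(o0,a0,x,y,0) for x in(-.0915,.0915) for y in (-.15,.15)]+[w(o0,a0,x,y,.048) for x in(-.0915,.0915) for y in (.15,.212)]
cor=[(-.075,-.146),(-.075,.146),(.095,-.146),(.095,.146)]
obs={'s':[(506,88),(272,272),(341,40),(95,203)],'t':[(380,228),(92,198),(398,63),(108,38)]}
data=[]
for k,c in(('s',g),('t',f)):
    p=proj(c,pts0)*3+1
    off=p.min(0).astype(int)-40
    data.append((c,(np.array(obs[k])+off-1)/3.))
def res(q,which=(0,1)):
    r=[]
    for i in which:
        c,o=data[i]; r.append((proj(c,[w(q,q[2],x,y,.13) for x,y in cor])-o).ravel())
    return np.concatenate(r)
for wh in((0,),(1,),(0,1)):
    r=least_squares(res,[.508,.252,-.115],args=(wh,)); print(wh,r.x,np.round(r.fun,1))
q=r.x
print('handle',w(q,q[2],-.109,0,.11),'btn')
for n,c in(('ts2',g),('tt2',f)):
    im=cv2.resize(c['image'],None,fx=3,fy=3,interpolation=cv2.INTER_CUBIC)
    pts=[w(q,q[2],x,y,.13) for x,y in cor]+[w(q,q[2],-.109,y,.11) for y in(-.05,.05)]+[w(q,q[2],x,y,.048) for x in(-.0915,.0915) for y in (.15,.212)]
    p=proj(c,pts)*3+1
    for s in p: cv2.circle(im,(int(s[0]),int(s[1])),2,(255,0,255),-1)
    x0,y0=p.min(0).astype(int)-40;x1,y1=p.max(0).astype(int)+40
    cv2.imwrite('pics/%s.png'%n,im[y0:y1,x0:x1])
for c in (g,f):
    W=cloud(c);im=c['image'].astype(int)
    P=W.reshape(-1,3);I=im.reshape(-1,3)
    m=(I[:,1]>I[:,0]+50)&(I[:,1]>I[:,2]+50)&(P[:,0]>.35)&(P[:,0]<.6)&(P[:,1]>.35)&(P[:,1]<.5)
    print('green',m.sum(),np.nanmedian(P[m],0))
E
```

```text
(0,) [ 0.51453039  0.24726492 -0.11141276] [ 0.9  1.3  1.3  2.1 -1.1 -2.1 -1.3 -2.3]
(1,) [ 0.51329608  0.25011646 -0.11253774] [ 0.2  0.9 -0.6  1.4 -0.2 -0.9  0.5 -1.4]
(0, 1) [ 0.51359763  0.24898405 -0.11191004] [ 0.9  1.7  1.2  2.7 -1.1 -1.8 -1.5 -1.8  0.6  0.7 -0.2  1.3  0.2 -1.1
  0.8 -1.4]
handle [np.float64(0.4052794644827744), np.float64(0.26115679486946025), 0.11] btn
green 102 [0.49451675 0.43783896 0.06695877]
green 36 [0.49763147 0.43423119 0.06821174]
```

View pics/ts2.png

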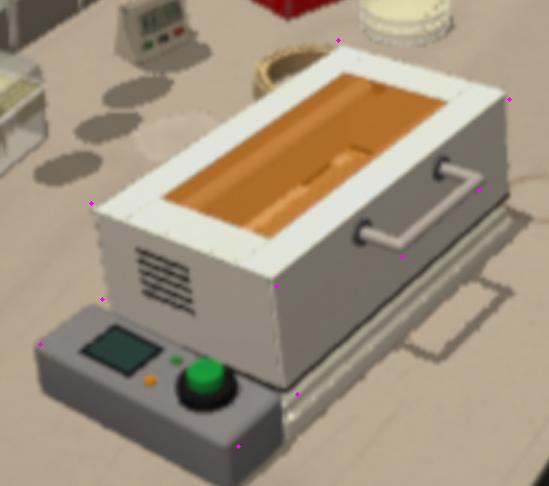

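View pics/tt2.png

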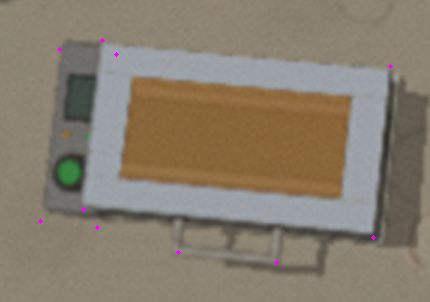

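Emit:
carry_out --linear '[[0,-10,0],[0,-10,0],[0,-10,0],[0,-10,0],[0,-10,0],[0,0,0],[0,0,0],[0,0,0]]' --delta_rot '[[0,-7.8,0],[0,-7.8,0],[0,-7.8,0],[0,-7.8,0],[0,-7.8,0],[0,-7.8,0],[0,-7.8,0],[0,-7.8,0]]' --gripper '[-0.5,-0.5,-0.5,-0.5,-0.5,-0.5,-0.5,-0.5]'

```text
t: 2.55
tool_pos: [0.2265, -0.5825, 0.2837]
tool_rot: [0.706, -0.037, 0.037, -0.706]
ft_force: [-0.2, 0.2, 0.1]
grip_width: 0.329
```

```bash
cat >> h.py <<'E'
def rel(target,verbose=True):
    """shift in tool axes (mm) from measured pose to world target"""
    s=monitor.sense(); M=R.from_quat(s['tool_rot']).as_matrix()
    d=M.T@(np.array(target)-np.array(s['tool_pos']))*1000
    print('shift mm',np.round(d,1)); return d
E
python3 - <<'E'
from h import *
st(); rel([0.5,-0.25,0.3]); rel([0.37,0.25,0.3])
E
```

```text
t 2.55 pos [ 0.2265 -0.5825  0.2837] q [ 0.7062 -0.0372  0.0372 -0.7061] j [-1.202  0.311  1.579  0.     1.251 -1.097] F [-0.2  0.2  0.1] g 0.329
[[0.994, 0.0, 0.105], [-0.105, -0.0, 0.994], [0.0, -1.0, -0.0]]
shift mm [237.1 -16.3 359.4]
shift mm [ 55.2 -16.4 843. ]
```

Emit:
carry_out --linear '[[30,-2,45],[30,-2,45],[30,-2,45],[30,-2,45],[30,-2,45],[30,-2,45],[30,-2,45],[27,-2,44],[-16,0,44],[-16,0,44],[-16,0,44],[-17,0,44],[-16,0,44],[-17,0,44],[-17,0,44],[-17,0,44],[-16,0,44],[-17,0,44],[-17,0,44]]' --delta_rot '[[0,0,0],[0,0,0],[0,0,0],[0,0,0],[0,0,0],[0,0,0],[0,0,0],[0,0,0],[0,0,0],[0,0,0],[0,0,0],[0,0,0],[0,0,0],[0,0,0],[0,0,0],[0,0,0],[0,0,0],[0,0,0],[0,0,0]]' --gripper '[-0.5,-0.5,-0.5,-0.5,-0.5,-0.5,-0.5,-0.5,-0.5,-0.5,-0.5,-0.5,-0.5,-0.5,-0.5,-0.5,-0.5,-0.5,-0.5]'

```text
t: 4.45
tool_pos: [0.354, 0.2277, 0.2989]
tool_rot: [-0.706, 0.039, -0.04, 0.706]
ft_force: [0.7, 0.8, 0.2]
grip_width: 0.247
```

```bash
python3 - <<'E'
from h import *
st()
f=grab('wrist','w1')
print(proj(f,[[0.405,.261,.11],[0.41,.311,.11],[.4,.211,.11]]))
f=grab('scene','s1');f=grab('top','t1')
E
```

```text
t 4.45 pos [0.354  0.2277 0.2989] q [-0.7058  0.0388 -0.0395  0.7062] j [ 0.568 -0.044  1.96  -0.     1.224  0.679] F [0.7 0.8 0.2] g 0.247
[[0.994, 0.001, 0.111], [-0.111, 0.001, 0.994], [0.001, -1.0, 0.001]]
[[323.37867021 151.40515073]
 [324.53153019 101.50404672]
 [322.2259825  197.50940542]]
```

View pics/w1.png

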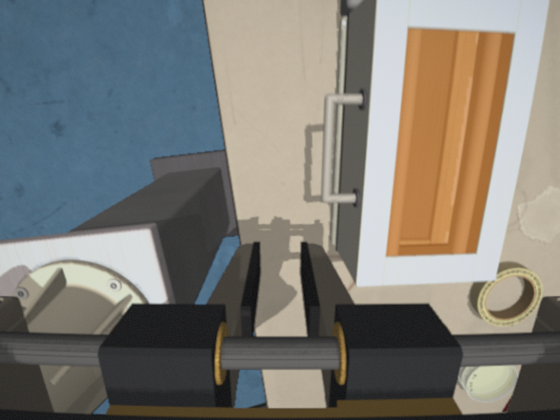

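View pics/t1.png

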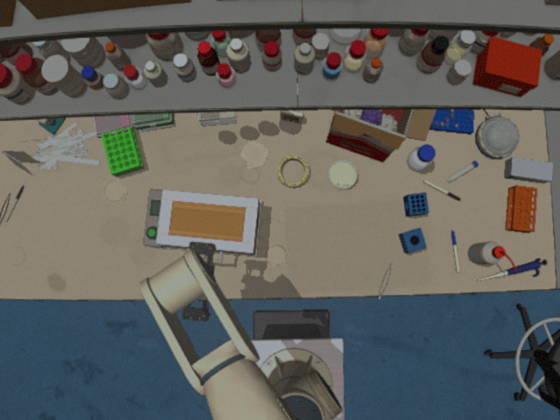

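```bash
cat >> h.py <<'E'
def ray(f,px,z):
    n=cv2.undistortPoints(np.array(px,float).reshape(-1,1,2),K(f),np.array(f['D'],float)).reshape(-1,2)
    r=cv2.Rodrigues(np.array(f['rvec'],float))[0];t=np.array(f['tvec']).reshape(3)
    C=-r.T@t; d=np.c_[n,np.ones(len(n))]@r
    return C+d*((z-C[2])/d[:,2])[:,None]
E
python3 - <<'E'
from h import *
f=grab('wrist')
st()
g=cv2.cvtColor(f['image'],cv2.COLOR_BGR2GRAY)
for r in (115,130,150,170,190): print(r,g[r,315:345].tolist())
print(ray(f,[(328,97),(328,200),(328,149)],.11))
print(ray(f,[(345,20),(358,284),(545,20)],.13))
W=cloud(f); print(W[120:190:15,328].round(4).tolist())
E
```

```text
t 4.65 pos [0.3544 0.2266 0.2984] q [ 0.7062 -0.038   0.038  -0.706 ] j [ 0.566 -0.043  1.96  -0.     1.225  0.673] F [-0.1 -0.   0.6] g 0.254
[[0.994, -0.0, 0.107], [-0.107, -0.0, 0.994], [-0.0, -1.0, -0.0]]
115 [185, 185, 184, 186, 184, 187, 188, 188, 189, 180, 143, 134, 151, 169, 184, 197, 194, 185, 173, 155, 126, 110, 104, 122, 156, 174, 189, 181, 122, 58]
130 [127, 128, 127, 128, 129, 129, 128, 129, 122, 113, 124, 145, 162, 180, 194, 194, 187, 177, 162, 136, 120, 104, 114, 145, 165, 180, 177, 128, 70, 65]
150 [185, 186, 187, 186, 185, 187, 188, 184, 154, 132, 144, 161, 178, 192, 193, 186, 178, 162, 137, 119, 106, 116, 147, 168, 181, 170, 121, 68, 70, 87]
170 [189, 188, 188, 187, 187, 188, 186, 167, 139, 142, 160, 177, 189, 192, 185, 176, 162, 136, 114, 108, 123, 149, 166, 175, 161, 114, 69, 79, 90, 90]
190 [186, 186, 187, 187, 187, 185, 164, 139, 139, 158, 176, 187, 189, 187, 177, 163, 147, 124, 110, 132, 155, 168, 175, 151, 100, 63, 78, 88, 92, 92]
[[0.4130171  0.3157164  0.11      ]
 [0.40587605 0.20828965 0.11      ]
 [0.4095007  0.26376582 0.11      ]]
[[0.430007   0.38001372 0.13      ]
 [0.43096368 0.11243777 0.13      ]
 [0.61603756 0.36543792 0.13      ]]
[[0.4092, 0.294, 0.1263], [0.4082, 0.2797, 0.1266], [0.4072, 0.2651, 0.127], [0.406, 0.2502, 0.1279], [0.4051, 0.2346, 0.1272]]
```

```bash
python3 - <<'E'
from h import *
f=grab('wrist')
W=cloud(f); 
for px in [(380,20),(380,150),(370,270),(510,100),(230,150),(300,30),(328,150),(329,140),(326,180)]: print(px,W[px[1],px[0]].round(4))
E
```

```text
(380, 20) [0.4593 0.3733 0.1392]
(380, 150) [0.4561 0.2597 0.1384]
(370, 270) [0.4426 0.1323 0.1396]
(510, 100) [0.5861 0.2941 0.1315]
(230, 150) [ 2.893e-01  2.605e-01 -2.000e-04]
(300, 30) [ 4.001e-01  4.009e-01 -2.000e-04]
(328, 150) [0.4076 0.2634 0.1274]
(329, 140) [0.4095 0.2729 0.1252]
(326, 180) [0.4035 0.2332 0.1272]
```

```bash
python3 - <<'E'
from h import *
f=grab('wrist'); print(ray(f,[(329,150)],.122))
rel([0.4075,0.262,0.130])
# arc plan in box plane from bar angle 24.3 deg
r=218.
import math
th0=math.radians(24.3)
for k in (10,20,30,40,50,60,70,80,85):
    a=th0+math.radians(k); print(k,round(-r*math.cos(a)+r*math.cos(th0),1),round(r*math.sin(a)-r*math.sin(th0),1))
E
```

```text
[[0.40970439 0.26149766 0.122     ]]
shift mm [ 48.1 168.4  42.6]
10 18.6 33.1
20 42.7 62.5
30 71.5 87.3
40 104.1 106.7
50 139.7 120.2
60 177.0 127.2
70 215.0 127.7
80 252.5 121.5
85 270.7 116.0
```

Emit:
carry_out --linear '[[25,0,22],[25,10,21],[0,35,0],[0,40,0],[0,35,0],[0,25,0],[0,13,0],[0,10,0],[0,0,0]]' --delta_rot '[[0,0,0],[0,0,0],[0,0,0],[0,0,0],[0,0,0],[0,0,0],[0,0,0],[0,0,0],[0,0,0]]' --gripper '[-0.5,-0.5,-0.5,-0.5,-0.5,-0.5,-0.5,-0.5,-0.5]' --grip_force 10

```text
t: 5.65
tool_pos: [0.4096, 0.2623, 0.1301]
tool_rot: [0.706, -0.04, 0.039, -0.706]
ft_force: [-0.2, 0.1, -0.2]
grip_width: 0.249
```

```bash
python3 - <<'E'
from h import *
st()
f=grab('wrist','w2');f=grab('scene','s2')
E
```

```text
t 5.65 pos [0.4096 0.2623 0.1301] q [ 0.7062 -0.0399  0.0394 -0.7058] j [ 0.567  0.275  2.017 -0.     0.85   0.679] F [-0.2  0.1 -0.2] g 0.249
[[0.994, -0.001, 0.112], [-0.112, -0.001, 0.994], [-0.001, -1.0, -0.001]]
```

View pics/w2.png

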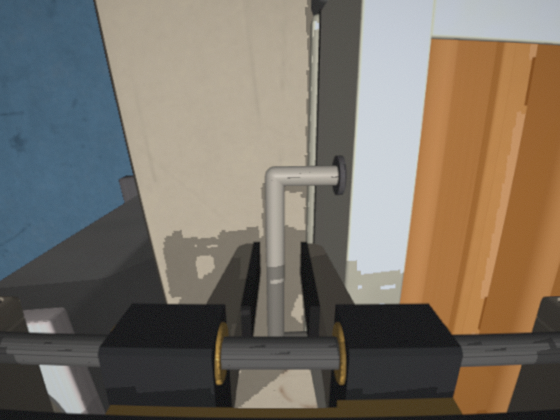

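View pics/s2.png

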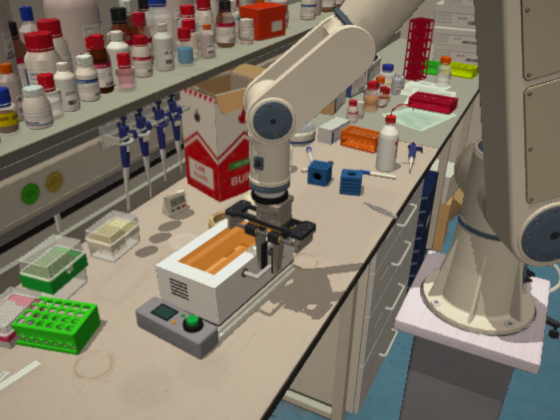

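Emit:
carry_out --linear '[[0,0,0],[0,0,0],[0,0,0],[0,0,0]]' --delta_rot '[[0,0,0],[0,0,0],[0,0,0],[0,0,0]]' --gripper '[-1,-1,-1,-1]' --grip_force 12

```text
t: 6.15
tool_pos: [0.407, 0.2636, 0.131]
tool_rot: [-0.706, 0.041, -0.038, 0.706]
ft_force: [-11.4, 5.4, 5.8]
grip_width: 0.1
```

```bash
python3 - <<'E'
from h import *
st()
E
```

```text
t 6.15 pos [0.407  0.2636 0.131 ] q [-0.7058  0.041  -0.0381  0.7062] j [0.57  0.272 2.018 0.004 0.854 0.679] F [-11.4   5.4   5.8] g 0.1
[[0.994, -0.004, 0.112], [-0.112, 0.001, 0.994], [-0.004, -1.0, 0.0]]
```

```bash
python3 - <<'E'
import numpy as np,math
r=218.;th0=math.radians(24.3)
a=th0+np.radians(np.arange(0,88.1,4.4))
x=-r*np.cos(a);z=r*np.sin(a)
print([[round(p,1),round(-q,1)] for p,q in zip(np.diff(x),np.diff(z))])
E
```

```text
[[np.float64(7.5), np.float64(-15.0)], [np.float64(8.6), np.float64(-14.4)], [np.float64(9.7), np.float64(-13.7)], [np.float64(10.7), np.float64(-12.9)], [np.float64(11.6), np.float64(-12.0)], [np.float64(12.5), np.float64(-11.1)], [np.float64(13.3), np.float64(-10.1)], [np.float64(14.1), np.float64(-9.0)], [np.float64(14.7), np.float64(-7.9)], [np.float64(15.3), np.float64(-6.8)], [np.float64(15.8), np.float64(-5.6)], [np.float64(16.2), np.float64(-4.4)], [np.float64(16.4), np.float64(-3.1)], [np.float64(16.6), np.float64(-1.8)], [np.float64(16.7), np.float64(-0.6)], [np.float64(16.7), np.float64(0.7)], [np.float64(16.6), np.float64(2.0)], [np.float64(16.4), np.float64(3.3)], [np.float64(16.1), np.float64(4.5)], [np.float64(15.7), np.float64(5.8)]]
```

First half of the arc, then check.

Emit:
carry_out --linear '[[5,-15,0],[8.5,-14.5,0],[9.5,-13.5,0],[10.5,-13,0],[11.5,-12,0],[12.5,-11,0],[13.5,-10,0],[14,-9,0],[14.5,-8,0]]' --delta_rot '[[0,0,0],[0,0,0],[0,0,0],[0,0,0],[0,0,0],[0,0,0],[0,0,0],[0,0,0],[0,0,0]]' --gripper '[-1,-1,-1,-1,-1,-1,-1,-1,-1]'

```text
t: 7.05
tool_pos: [0.5072, 0.2524, 0.2384]
tool_rot: [-0.706, 0.04, -0.038, 0.706]
ft_force: [-5.4, 0.4, 4.3]
grip_width: 0.103
```

```bash
python3 - <<'E'
from h import *
st()
f=grab('scene','s3')
E
```

```text
t 7.05 pos [0.5072 0.2524 0.2384] q [-0.7058  0.0397 -0.0384  0.7063] j [0.458 0.259 1.755 0.002 1.13  0.568] F [-5.4  0.4  4.3] g 0.103
[[0.994, -0.002, 0.11], [-0.11, 0.001, 0.994], [-0.002, -1.0, 0.001]]
```

View pics/s3.png

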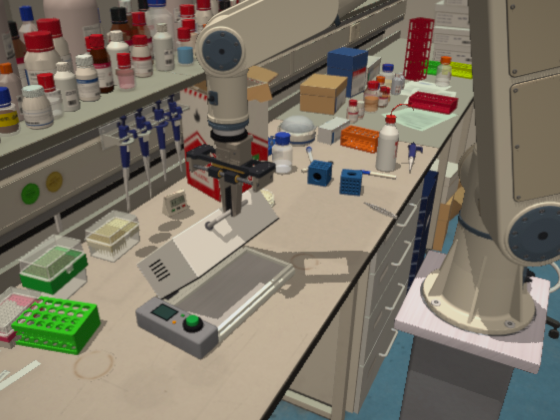

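Emit:
carry_out --linear '[[15,-7,0],[16,-5.5,0],[16,-4.5,0],[16.5,-3,0],[16.5,-2,0],[16.5,-0.5,0],[16.5,0.5,0],[16.5,2,0],[16.5,3.5,0],[16,4.5,0],[0,0,0],[0,0,0]]' --delta_rot '[[0,0,0],[0,0,0],[0,0,0],[0,0,0],[0,0,0],[0,0,0],[0,0,0],[0,0,0],[0,0,0],[0,0,0],[0,0,0],[0,0,0]]' --gripper '[-1,-1,-1,-1,-1,-1,-1,-1,-1,-1,-1,-1]'

```text
t: 8.3
tool_pos: [0.6699, 0.2341, 0.2494]
tool_rot: [-0.706, 0.038, -0.04, 0.706]
ft_force: [3.4, -0.8, 2.1]
grip_width: 0.101
```

```bash
python3 - <<'E'
from h import *
st()
f=grab('scene','s4')
E
```

```text
t 8.3 pos [0.6699 0.2341 0.2494] q [-0.7059  0.0384 -0.04    0.7062] j [ 0.334  0.471  1.419 -0.     1.25   0.446] F [ 3.4 -0.8  2.1] g 0.101
[[0.994, 0.002, 0.111], [-0.111, 0.0, 0.994], [0.002, -1.0, 0.001]]
```

View pics/s4.png

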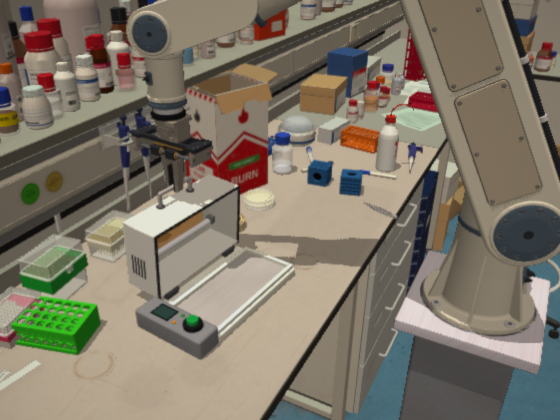

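Emit:
carry_out --linear '[[0,0,0],[0,0,0],[0,-30,0],[0,-40,0],[-6,0,-45],[-6,0,-45],[-6,0,-45],[-6,0,-45],[-6,0,-45],[-6,0,-45],[-6,0,-45],[-6,0,-45],[-6,0,-45],[-6,0,-45],[-6,0,-45],[-6,0,-45],[-6,0,-45],[-6,0,-45],[-6,0,-45]]' --delta_rot '[[0,0,0],[0,0,0],[0,0,0],[0,0,0],[0,0,0],[0,0,0],[0,0,0],[0,0,0],[0,0,0],[0,0,0],[0,0,0],[0,0,0],[0,0,0],[0,0,0],[0,0,0],[0,0,0],[0,0,0],[0,0,0],[0,0,0]]' --gripper '[-0.5,-0.5,-0.5,-0.5,0,1,1,1,1,1,1,1,1,1,1,1,1,1,1]'

```text
t: 10.25
tool_pos: [0.504, -0.4278, 0.3184]
tool_rot: [-0.706, 0.039, -0.039, 0.706]
ft_force: [1.0, -0.5, -0.2]
grip_width: 0.999
```

```bash
python3 - <<'E'
from h import *
st()
f=grab('wrist','w5')
for d in viewer.look_for('block_a',f): print(d)
f=grab('scene','s5');f=grab('top','t5')
E
```

```text
t 10.25 pos [ 0.504  -0.4278  0.3184] q [-0.7057  0.0393 -0.0389  0.7063] j [-0.706  0.347  1.453  0.     1.342 -0.596] F [ 1.  -0.5 -0.2] g 0.999
[[0.994, -0.0, 0.11], [-0.11, 0.001, 0.994], [-0.001, -1.0, 0.001]]
{'xyz': [0.5746, -0.3998, 0.0654], 'p': 0.72}
{'xyz': [0.4611, -0.3853, 0.0601], 'p': 0.64}
```

View pics/w5.png

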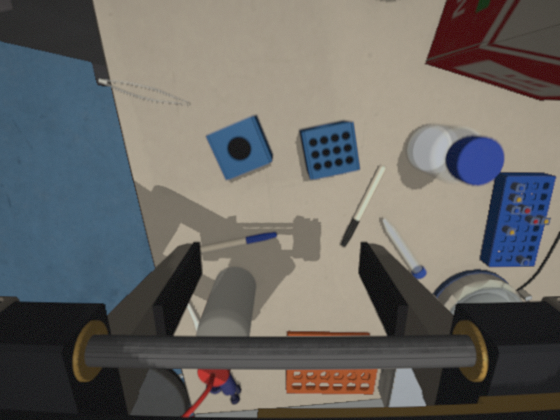

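View pics/s5.png

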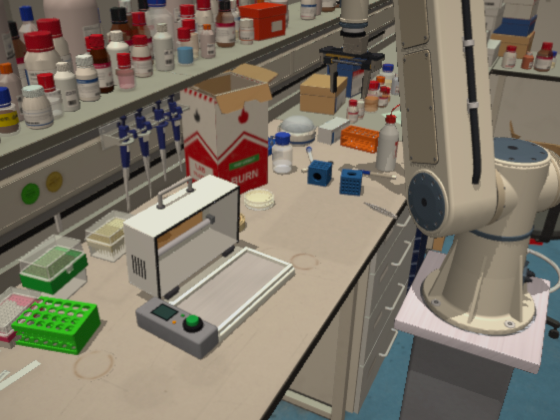

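```bash
cat >> h.py <<'E'
def blocks(f,z=0.062,tol=0.012):
    """top faces: mask via depth + blue colour, fit rect in world"""
    W=cloud(f); im=f['image'].astype(int)
    blue=(im[...,0]>im[...,2]+25)&(im[...,0]<230)
    m=(blue|(im.sum(-1)<150))&(abs(W[...,2]-z)<tol)
    m=cv2.morphologyEx(m.astype(np.uint8),cv2.MORPH_CLOSE,np.ones((5,5)))
    m=cv2.morphologyEx(m,cv2.MORPH_OPEN,np.ones((5,5)))
    out=[]
    cs,_=cv2.findContours(m,cv2.RETR_EXTERNAL,cv2.CHAIN_APPROX_NONE)
    for c in cs:
        if cv2.contourArea(c)<300: continue
        p=ray(f,c.reshape(-1,2),z)[:,:2].astype(np.float32)
        r=cv2.minAreaRect(p*1000)
        if 45<min(r[1]) and max(r[1])<90:
            print('px',c.reshape(-1,2).mean(0).round(),'c',np.round(r[0],1),'size',np.round(r[1],1),'ang',round(r[2],1)); out.append(r)
    return out
E
python3 - <<'E'
from h import *
f=grab('wrist'); blocks(f)
im=cv2.resize(f['image'][100:200,180:380],None,fx=4,fy=4,interpolation=cv2.INTER_CUBIC)
cv2.imwrite('pics/z2.png',im)
E
```

```text
px [330. 150.] c [ 571.8 -402.7] size [66.1 63.2] ang 5.3
px [239. 147.] c [ 458.7 -386.8] size [66.3 61.5] ang 15.6
```

View pics/z2.png

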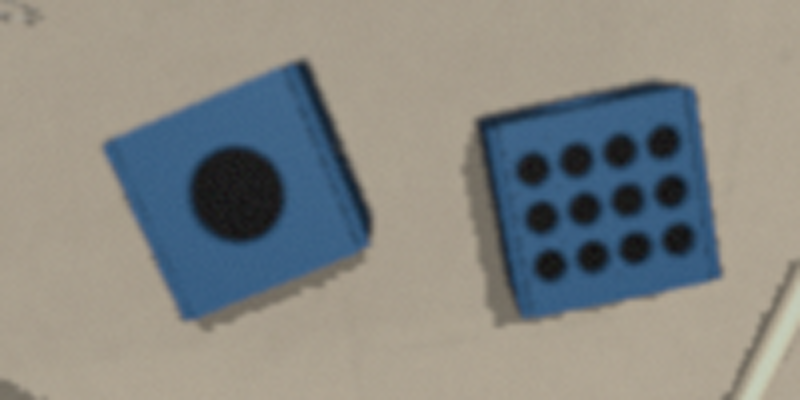

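Emit:
carry_out --linear '[[0,0,0],[0,20,0],[0,20,0],[0,0,0]]' --delta_rot '[[0,-7.3,0],[0,-7.3,0],[0,-7.3,0],[0,0,0]]' --gripper '[0.8,0.8,0.8,0.8]' --grip_force 45

```text
t: 10.9
tool_pos: [0.5045, -0.424, 0.2759]
tool_rot: [-0.699, -0.096, 0.098, 0.702]
ft_force: [-0.1, 0.8, -0.8]
grip_width: 0.901
```

```bash
python3 - <<'E'
from h import *
st(); f=grab('wrist'); blocks(f); rel([.4587,-.3868,.036])
E
```

```text
t 10.9 pos [ 0.5045 -0.424   0.2759] q [-0.6991 -0.0959  0.098   0.7018] j [-0.701  0.374  1.506  0.     1.266 -0.977] F [-0.1  0.8 -0.8] g 0.901
[[0.962, -0.004, -0.272], [0.272, 0.003, 0.962], [-0.002, -1.0, 0.004]]
px [340. 180.] c [ 571.2 -402.7] size [67.2 62.9] ang 5.5
px [248. 140.] c [ 457.6 -387.2] size [64.4 61.9] ang 15.5
shift mm [-34.2 241.8  48.3]
```

Emit:
carry_out --linear '[[-17,20,24],[-17,40,24],[0,45,0],[0,45,0],[0,45,0],[0,30,0],[0,15,0],[0,0,0],[0,0,0]]' --delta_rot '[[0,0,0],[0,0,0],[0,0,0],[0,0,0],[0,0,0],[0,0,0],[0,0,0],[0,0,0],[0,0,0]]' --gripper '[0.8,0.8,0.8,0.8,0.8,0.8,0.8,0.8,0.8]' --grip_force 45

```text
t: 11.85
tool_pos: [0.4606, -0.3902, 0.04]
tool_rot: [0.701, 0.096, -0.095, -0.7]
ft_force: [0.6, 0.4, 0.6]
grip_width: 0.901
```

Emit:
carry_out --linear '[[0,0,0],[0,0,0],[0,0,0],[0,0,0],[0,0,0]]' --delta_rot '[[0,0,0],[0,0,0],[0,0,0],[0,0,0],[0,0,0]]' --gripper '[-1,-1,-1,-1,-1]' --grip_force 45

```text
t: 12.35
tool_pos: [0.4597, -0.3904, 0.0401]
tool_rot: [0.701, 0.096, -0.095, -0.7]
ft_force: [-3.0, -1.5, 8.1]
grip_width: 0.713
```

```bash
python3 - <<'E'
from h import *
st(); f=grab('scene'); cv2.imwrite('pics/z3.png',cv2.resize(f['image'][90:250,220:440],None,fx=3,fy=3))
f=grab('top'); W=cloud(f)
E
```

```text
t 12.35 pos [ 0.4597 -0.3904  0.0401] q [ 0.7012  0.0959 -0.0954 -0.7001] j [-7.060e-01  5.570e-01  1.814e+00 -1.000e-03  7.680e-01 -9.770e-01] F [-3.  -1.5  8.1] g 0.713
[[0.963, 0.001, -0.268], [0.268, -0.001, 0.963], [0.0, -1.0, -0.002]]
```

View pics/z3.png

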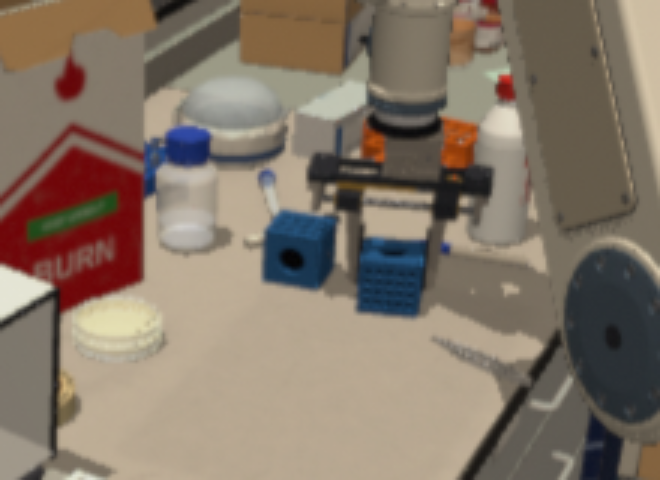

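Emit:
carry_out --linear '[[0,-12,0],[0,-13,0],[11,0,35],[11,0,35],[11,0,35],[11,0,35],[11,0,35],[11,0,35],[11,0,36],[0,0,0],[0,0,0],[0,0,0],[0,0,0]]' --delta_rot '[[0,0,0],[0,0,0],[0,0,0],[0,0,0],[0,0,0],[0,0,0],[0,0,0],[0,0,0],[0,0,0],[0,7.8,0],[0,7.8,0],[0,0,0],[0,0,0]]' --gripper '[-1,-1,-1,-1,-1,-1,-1,-1,-1,-1,-1,-1,-1]' --grip_force 45

```text
t: 13.75
tool_pos: [0.468, -0.1321, 0.0641]
tool_rot: [0.707, 0.001, -0.001, -0.707]
ft_force: [0.5, 0.2, -4.9]
grip_width: 0.719
```

```bash
python3 - <<'E'
from h import *
st()
E
```

```text
t 13.75 pos [ 0.468  -0.1321  0.0641] q [ 7.072e-01  1.300e-03 -7.000e-04 -7.070e-01] j [-0.278  0.384  2.059  0.     0.698 -0.281] F [ 0.5  0.2 -4.9] g 0.719
[[1.0, 0.001, -0.003], [0.003, -0.0, 1.0], [0.001, -1.0, -0.0]]
```

Emit:
carry_out --linear '[[0,14,0],[0,10,0],[0,0,0],[0,0,0],[0,0,0],[0,0,0],[0,6,0],[0,0,0],[0,0,0],[0,0,0],[0,0,0],[0,0,0],[0,0,0],[0,0,0]]' --delta_rot '[[0,0,0],[0,0,0],[0,0,0],[0,0,0],[0,0,0],[0,0,0],[0,0,0],[7.5,0,0],[7.5,0,0],[7.5,0,0],[7.5,0,0],[7.5,0,0],[7.5,0,0],[0,0,0]]' --gripper '[-1,-1,-1,0.8,0.8,0.8,0.8,0.8,0.8,0.8,0.8,0.8,0.8,0.8]'

```text
t: 15.15
tool_pos: [0.4667, -0.1336, 0.0308]
tool_rot: [-0.385, 0.003, -0.001, 0.923]
ft_force: [0.8, 0.2, -0.9]
grip_width: 0.901
```

```bash
python3 - <<'E'
from h import *
st(); f=grab('scene'); cv2.imwrite('pics/z4.png',cv2.resize(f['image'][60:280,150:440],None,fx=2.5,fy=2.5))
f=grab('top','t6'); blocks(f)
E
```

```text
t 15.15 pos [ 0.4667 -0.1336  0.0308] q [-0.3855  0.0027 -0.0012  0.9227] j [-0.677  0.725  1.84   0.627  1.207 -1.093] F [ 0.8  0.2 -0.9] g 0.901
[[1.0, 0.0, 0.006], [-0.004, 0.703, 0.711], [-0.004, -0.711, 0.703]]
px [332. 237.] c [ 473.7 -127.5] size [59.2 71.6] ang 88.6
```

View pics/z4.png

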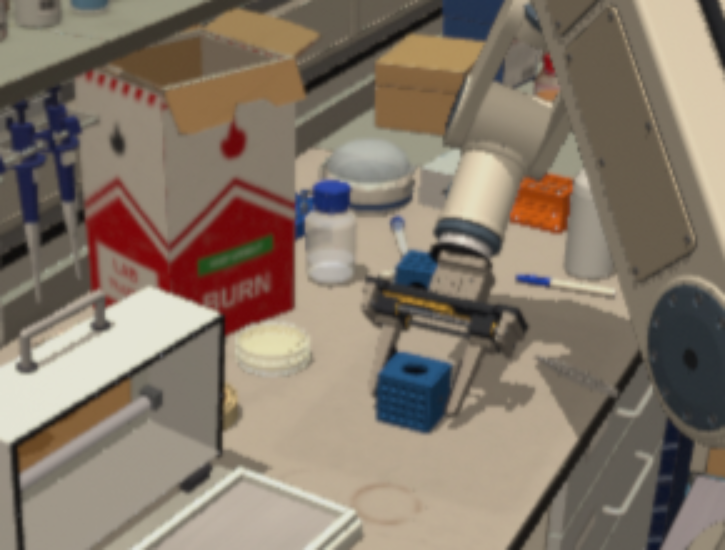

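Emit:
carry_out --linear '[[0,3,3],[0,0,0],[0,0,0],[0,0,0],[0,0,0],[0,0,0],[0,-10,10],[0,-10,10],[0,0,0]]' --delta_rot '[[0,0,0],[0,0,0],[0,0,0],[0,0,0],[0,0,0],[0,0,0],[0,0,0],[0,0,0],[0,0,0]]' --gripper '[0.8,0.8,-1,-1,-1,-1,-1,-1,-1]' --grip_force 50

```text
t: 16.15
tool_pos: [0.4681, -0.1283, 0.0632]
tool_rot: [-0.388, -0.0, -0.001, 0.922]
ft_force: [-0.4, -0.4, -4.3]
grip_width: 0.716
```

Emit:
carry_out --linear '[[0,0,0],[0,0,0],[0,0,0],[0,0,0],[0,0,0],[0,0,0],[0,0,0],[0,0,0],[0,0,0],[0,0,0],[0,0,0],[0,0,0],[0,0,0],[0,0,0],[0,0,0],[0,0,0],[0,0,0]]' --delta_rot '[[-6,0,0],[-6,0,0],[-6,0,0],[-6,0,0],[-6,0,0],[-6,0,0],[-6,0,0],[-6,0,0],[-6,0,0],[-6,0,0],[-6,0,0],[-6,0,0],[-6,0,0],[-6,0,0],[-6,0,0],[0,0,0],[0,0,0]]' --gripper '[-1,-1,-1,-1,-1,-1,-1,-1,-1,-1,-1,-1,-1,-1,-1,-1,-1]'

```text
t: 17.85
tool_pos: [0.4672, -0.127, 0.0609]
tool_rot: [0.925, -0.001, -0.001, -0.379]
ft_force: [0.4, 0.0, -5.1]
grip_width: 0.716
```

```bash
python3 - <<'E'
from h import *
st(); f=grab('scene'); cv2.imwrite('pics/z5.png',cv2.resize(f['image'][60:280,150:440],None,fx=2.5,fy=2.5))
E
```

```text
t 17.85 pos [ 0.4672 -0.127   0.0609] q [ 9.252e-01 -7.000e-04 -1.400e-03 -3.794e-01] j [ 0.239  0.584  2.094 -0.977  0.987  1.019] F [ 0.4  0.  -5.1] g 0.716
[[1.0, -0.002, -0.002], [-0.0, -0.712, 0.702], [-0.003, -0.702, -0.712]]
```

View pics/z5.png

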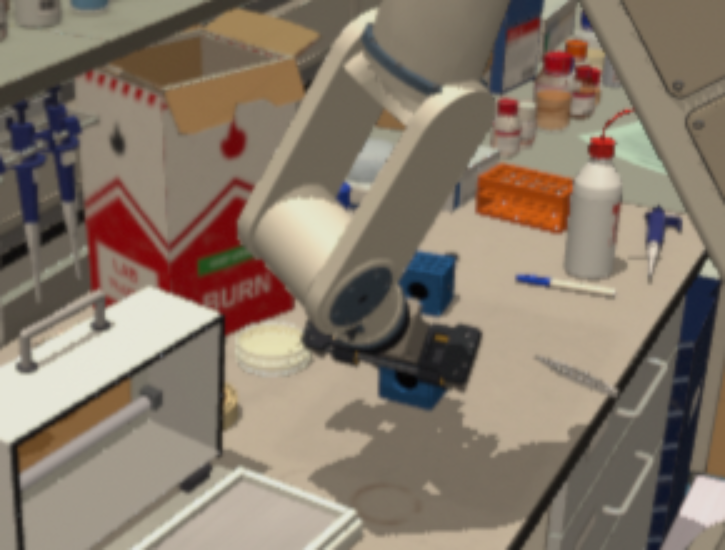

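Emit:
carry_out --linear '[[0,7,7],[0,7,7],[0,5,5],[0,0,0],[0,0,0],[0,0,0],[0,0,0]]' --delta_rot '[[0,0,0],[0,0,0],[0,0,0],[0,0,0],[0,0,0],[0,0,0],[0,0,0]]' --gripper '[-1,-1,-1,-1,0.8,0.8,0.8]'

```text
t: 18.6
tool_pos: [0.4676, -0.1279, 0.0351]
tool_rot: [0.926, -0.001, -0.0, -0.378]
ft_force: [-0.8, -0.2, 0.7]
grip_width: 0.897
```

Emit:
carry_out --linear '[[0,0,0],[0,0,0],[0,0,0],[0,0,0],[0,0,0],[0,0,0],[0,0,0],[0,0,0],[0,0,0],[0,0,0],[0,0,0],[0,0,0],[0,0,0],[0,0,0]]' --delta_rot '[[7.5,0,0],[7.5,0,0],[7.5,0,0],[7.5,0,0],[7.5,0,0],[7.5,0,0],[7.5,0,0],[7.5,0,0],[7.5,0,0],[7.5,0,0],[7.5,0,0],[7.5,0,0],[0,0,0],[0,0,0]]' --gripper '[0.8,0.8,0.8,0.8,0.8,0.8,0.8,0.8,0.8,0.8,0.8,0.8,0.8,0.8]'

```text
t: 20.0
tool_pos: [0.463, -0.1281, 0.0322]
tool_rot: [-0.433, 0.009, 0.002, 0.901]
ft_force: [-0.4, -0.4, -0.1]
grip_width: 0.897
```

```bash
python3 - <<'E'
from h import *
st(); f=grab('scene'); cv2.imwrite('pics/z6.png',cv2.resize(f['image'][60:280,150:440],None,fx=2.5,fy=2.5))
f=grab('top','t7'); blocks(f)
E
```

```text
t 20.0 pos [ 0.463  -0.1281  0.0322] q [-0.4332  0.0092  0.0019  0.9012] j [-0.633  0.665  1.884  0.585  1.119 -1.026] F [-0.4 -0.4 -0.1] g 0.897
[[1.0, -0.011, 0.015], [-0.005, 0.625, 0.781], [-0.018, -0.781, 0.624]]
```

View pics/z6.png

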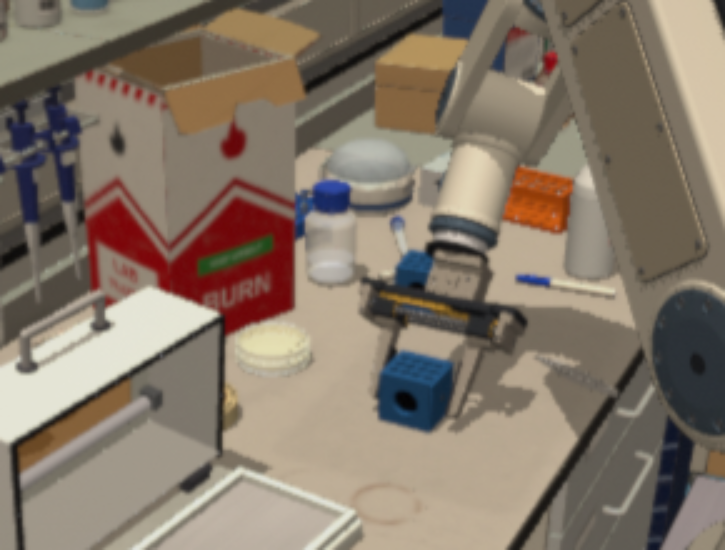

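Emit:
carry_out --linear '[[0,0,0],[0,0,0],[0,0,0],[0,0,0],[0,0,0],[0,0,0],[0,-10,10],[0,-10,10],[0,0,0]]' --delta_rot '[[6,0,0],[0,0,0],[0,0,0],[0,0,0],[0,0,0],[0,0,0],[0,0,0],[0,0,0],[0,0,0]]' --gripper '[0.8,0.8,-1,-1,-1,-1,-1,-1,-1]' --grip_force 50

```text
t: 21.0
tool_pos: [0.4647, -0.1283, 0.063]
tool_rot: [-0.385, 0.007, 0.001, 0.923]
ft_force: [-0.6, -1.1, -4.4]
grip_width: 0.717
```

Emit:
carry_out --linear '[[0,0,0],[0,0,0],[0,0,0],[0,0,0],[0,0,0],[0,0,0],[0,0,0],[0,0,0],[0,0,0],[0,0,0],[0,0,0],[0,0,0],[0,0,0],[0,0,0],[0,0,0],[0,0,0],[0,0,0]]' --delta_rot '[[-6,0,0],[-6,0,0],[-6,0,0],[-6,0,0],[-6,0,0],[-6,0,0],[-6,0,0],[-6,0,0],[-6,0,0],[-6,0,0],[-6,0,0],[-6,0,0],[-6,0,0],[-6,0,0],[-6,0,0],[0,0,0],[0,0,0]]' --gripper '[-1,-1,-1,-1,-1,-1,-1,-1,-1,-1,-1,-1,-1,-1,-1,-1,-1]'

```text
t: 22.7
tool_pos: [0.4636, -0.1271, 0.0605]
tool_rot: [0.924, -0.005, -0.008, -0.382]
ft_force: [1.1, -0.1, -4.3]
grip_width: 0.717
```

```bash
python3 - <<'E'
from h import *
st()
E
```

```text
t 22.7 pos [ 0.4636 -0.1271  0.0605] q [ 0.9241 -0.0047 -0.0079 -0.382 ] j [ 0.235  0.582  2.093 -0.962  0.989  0.997] F [ 1.1 -0.1 -4.3] g 0.717
[[1.0, -0.015, -0.011], [-0.003, -0.708, 0.706], [-0.018, -0.706, -0.708]]
```

Emit:
carry_out --linear '[[0,7,7],[0,7,7],[0,5,5],[0,0,0],[0,0,0],[0,0,0],[0,0,0],[0,0,0],[0,0,0],[0,0,0],[0,0,0],[0,0,0],[0,0,0],[0,0,0]]' --delta_rot '[[0,0,0],[0,0,0],[0,0,0],[0,0,0],[0,0,0],[0,0,0],[0,0,0],[7.5,0,0],[7.5,0,0],[7.5,0,0],[7.5,0,0],[7.5,0,0],[7.5,0,0],[0,0,0]]' --gripper '[-1,-1,-1,-1,0.8,0.8,0.8,0.8,0.8,0.8,0.8,0.8,0.8,0.8]'

```text
t: 24.1
tool_pos: [0.4615, -0.1293, 0.0338]
tool_rot: [0.731, -0.011, -0.006, -0.682]
ft_force: [-0.7, -1.0, -0.4]
grip_width: 0.903
```

```bash
python3 - <<'E'
from h import *
st(); f=grab('scene'); cv2.imwrite('pics/z7.png',cv2.resize(f['image'][60:280,150:440],None,fx=2.5,fy=2.5))
f=grab('top','t7'); blocks(f)
E
```

```text
t 24.1 pos [ 0.4615 -0.1293  0.0338] q [ 0.7312 -0.0114 -0.0063 -0.6821] j [-0.224  0.437  2.081 -0.123  0.637 -0.117] F [-0.7 -1.  -0.4] g 0.903
[[1.0, -0.025, 0.006], [-0.008, -0.069, 0.998], [-0.025, -0.997, -0.07]]
px [417. 204.] c [ 571.4 -401.4] size [65.5 62.9] ang 4.7
```

View pics/z7.png

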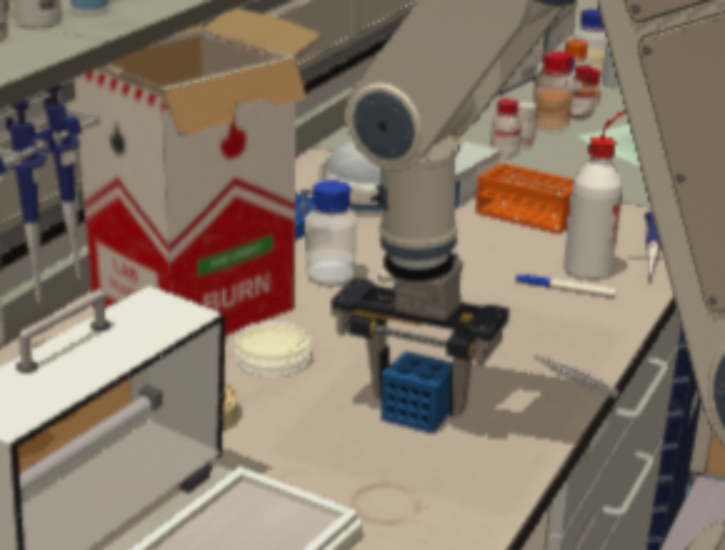

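Emit:
carry_out --linear '[[0,0,0],[0,-40,0],[0,-40,0],[0,-40,-20],[0,-40,-20],[0,0,0],[0,0,0]]' --delta_rot '[[4,0,-1.4],[0,0,0],[0,0,0],[0,0,0],[0,0,0],[0,0,0],[0,0,0]]' --gripper '[0.8,0.8,0.8,0.8,0.8,0.8,0.8]'

```text
t: 24.9
tool_pos: [0.461, -0.1671, 0.1932]
tool_rot: [0.709, -0.003, 0.001, -0.705]
ft_force: [0.2, 0.6, -0.5]
grip_width: 0.901
```

```bash
python3 - <<'E'
from h import *
st(); f=grab('wrist','w8'); blocks(f); blocks(grab('top'))
E
```

```text
t 24.9 pos [ 0.461  -0.1671  0.1932] q [ 0.7089 -0.0027  0.0008 -0.7053] j [-0.347  0.191  1.955 -0.007  0.996 -0.338] F [ 0.2  0.6 -0.5] g 0.901
[[1.0, -0.003, 0.005], [-0.005, -0.005, 1.0], [-0.003, -1.0, -0.005]]
px [375. 388.] c [ 569.3 -389.8] size [69.8 57.6] ang 1.9
px [282. 160.] c [ 463.8 -130.6] size [61.  64.7] ang 89.7
px [417. 204.] c [ 571.3 -401.3] size [65.3 63. ] ang 4.2
```

View pics/w8.png

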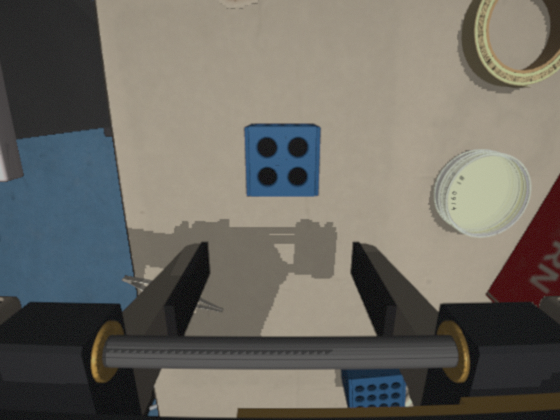

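Emit:
carry_out --linear '[[3,20,18],[0,45,19],[0,45,0],[0,30,0],[0,13,0],[0,0,0],[0,0,0],[0,0,0],[0,0,0],[0,0,0],[0,-15,0],[0,-15,0],[0,-10,0],[0,0,0]]' --delta_rot '[[0,0,0],[0,0,0],[0,0,0],[0,0,0],[0,0,0],[0,0,0],[0,0,0],[0,0,0],[0,0,0],[0,0,0],[0,0,0],[0,0,0],[0,0,0],[0,0,0]]' --gripper '[0.8,0.8,0.8,0.8,0.8,0.8,-1,-1,-1,-1,-1,-1,-1,-1]'

```text
t: 26.4
tool_pos: [0.4648, -0.1308, 0.0813]
tool_rot: [0.708, -0.002, 0.002, -0.706]
ft_force: [0.6, -0.2, -4.6]
grip_width: 0.714
```

```bash
python3 - <<'E'
from h import *
st(); f=grab('top','t9'); im=cv2.resize(f['image'][150:270,130:270],None,fx=4,fy=4,interpolation=cv2.INTER_CUBIC)
o=np.array((.510,.252));a=np.radians(-6.4)
def w(x,y,z): return [o[0]+x*np.cos(a)-y*np.sin(a),o[1]+x*np.sin(a)+y*np.cos(a),z]
p=(proj(f,[w(x,y,.02) for x in(-.0625,.0625) for y in(-.1375,.1375)]+[w(x,y,.030) for x in(-.0715,.0715) for y in(-.1465,.1465)])-[130,150])*4+1.5
for s in p: cv2.circle(im,(int(s[0]),int(s[1])),2,(255,0,255),-1)
cv2.imwrite('pics/z9.png',im)
E
```

```text
t 26.4 pos [ 0.4648 -0.1308  0.0813] q [ 0.708  -0.0015  0.0016 -0.7062] j [-0.276  0.35   2.057 -0.004  0.734 -0.268] F [ 0.6 -0.2 -4.6] g 0.714
[[1.0, 0.0, 0.004], [-0.004, -0.003, 1.0], [0.0, -1.0, -0.003]]
```

View pics/z9.png

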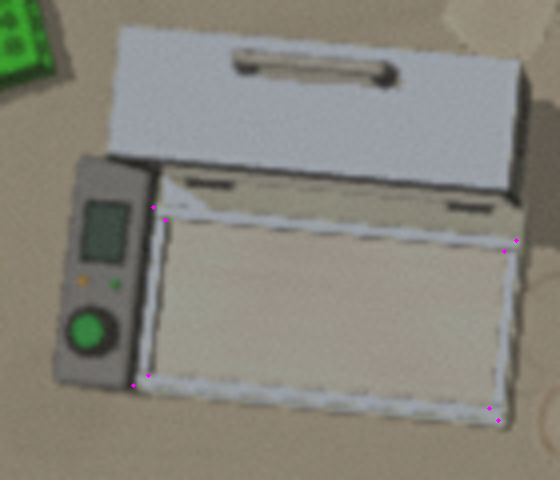

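Emit:
carry_out --linear '[[0,-8,0],[0,0,0],[0,0,0],[0,0,0],[0,0,0],[0,0,0],[0,0,0],[0,0,0],[0,0,0],[0,0,0],[0,0,0],[0,0,0],[0,0,0],[0,0,0]]' --delta_rot '[[0,-7,0],[0,-7,0],[0,-7,0],[0,-7,0],[0,-7,0],[0,-7,0],[0,-7,0],[0,-7,0],[0,-7,0],[0,-7,0],[0,-7,0],[0,-7,0],[0,0,0],[0,0,0]]' --gripper '[-1,-1,-1,-1,-1,-1,-1,-1,-1,-1,-1,-1,-1,-1]'

```text
t: 27.85
tool_pos: [0.4636, -0.1304, 0.0874]
tool_rot: [-0.527, -0.47, 0.472, 0.528]
ft_force: [0.6, 0.9, -5.4]
grip_width: 0.719
```

```bash
python3 - <<'E'
from h import *
s=st(); rel([.5156,.2997,.089]); rel([.45,.05,.089])
E
```

```text
t 27.85 pos [ 0.4636 -0.1304  0.0874] q [-0.527  -0.4698  0.4723  0.5278] j [-0.276  0.339  2.054 -0.004  0.751 -1.731] F [ 0.6  0.9 -5.4] g 0.719
[[0.112, -0.003, -0.994], [0.994, -0.002, 0.112], [-0.002, -1.0, 0.003]]
shift mm [433.2  -2.5  -3.4]
shift mm [177.7  -1.9  33.8]
```

Emit:
carry_out --linear '[[30,0,0],[40,0,0],[40,0,0],[40,0,0],[40,0,0],[40,0,0],[40,0,0],[40,0,0],[40,0,0],[40,0,0],[30,0,-3],[13,0,0],[0,0,0],[0,0,0]]' --delta_rot '[[0,0,0],[0,0,0],[0,0,0],[0,0,0],[0,0,0],[0,0,0],[0,0,0],[0,0,0],[0,0,0],[0,0,0],[0,0,0],[0,0,0],[0,0,0],[0,0,0]]' --gripper '[-1,-1,-1,-1,-1,-1,-1,-1,-1,-1,-1,-1,-1,-1]'

```text
t: 29.25
tool_pos: [0.5133, 0.2986, 0.0864]
tool_rot: [-0.527, -0.47, 0.474, 0.527]
ft_force: [-0.2, -0.1, -5.3]
grip_width: 0.711
```

```bash
python3 - <<'E'
from h import *
s=st(); rel([.5156,.2997,.061])
f=grab('scene');cv2.imwrite('pics/z10.png',cv2.resize(f['image'][100:380,90:350],None,fx=2,fy=2))
E
```

```text
t 29.25 pos [0.5133 0.2986 0.0864] q [-0.5266 -0.47    0.4735  0.5268] j [ 5.250e-01  4.820e-01  1.811e+00 -1.000e-03  8.540e-01 -9.360e-01] F [-0.2 -0.1 -5.3] g 0.711
[[0.11, -0.004, -0.994], [0.994, -0.003, 0.11], [-0.003, -1.0, 0.004]]
shift mm [ 1.4 25.4 -2.2]
```

View pics/z10.png

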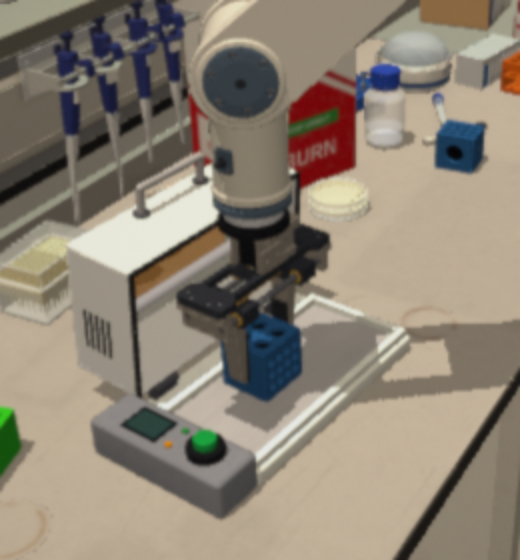

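Emit:
carry_out --linear '[[0,12,-2],[0,8,0],[0,5,0],[0,1,0],[0,0,0],[0,0,0],[0,0,0],[0,0,0],[0,-20,0],[0,-40,0],[0,-40,0],[0,-40,0],[-20,-20,0],[-45,0,0],[-45,0,0],[-45,0,0]]' --delta_rot '[[0,0,0],[0,0,0],[0,0,0],[0,0,0],[0,0,0],[0,0,0],[0,0,0],[0,0,0],[0,0,0],[0,0,0],[0,0,0],[0,0,0],[0,0,0],[0,0,0],[0,0,0],[0,0,0]]' --gripper '[-1,-1,-1,-1,-1,0.75,0.75,0.75,0.75,0.75,0.75,0.75,0.75,0.75,0.75,0.75]'

```text
t: 30.9
tool_pos: [0.4993, 0.1444, 0.2216]
tool_rot: [0.526, 0.471, -0.473, -0.526]
ft_force: [0.0, -0.6, -0.2]
grip_width: 0.874
```

```bash
python3 - <<'E'
from h import *
s=st(); 
f=grab('wrist','w11'); blocks(f,.082)
f=grab('top','t11'); blocks(f,.082); blocks(f,.062)
E
```

```text
t 30.9 pos [0.4993 0.1444 0.2216] q [ 0.5263  0.4715 -0.4731 -0.5262] j [ 2.790e-01  2.030e-01  1.868e+00 -1.000e-03  1.073e+00 -1.183e+00] F [ 0.  -0.6 -0.2] g 0.874
[[0.108, -0.002, -0.994], [0.994, -0.002, 0.108], [-0.002, -1.0, 0.001]]
px [450. 216.] c [535.  304.7] size [69.3 64.2] ang 83.2
px [417. 204.] c [ 571.4 -401.2] size [65.5 63.3] ang 4.7
```

View pics/w11.png

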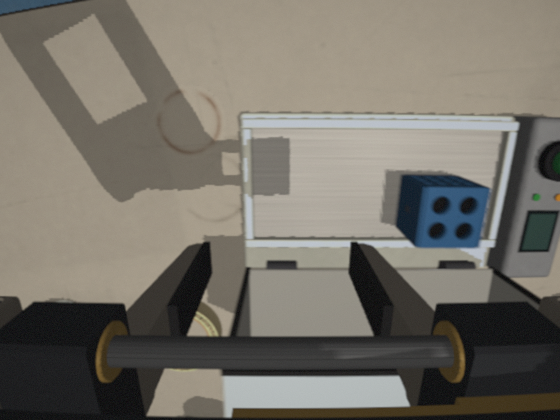

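View pics/t11.png

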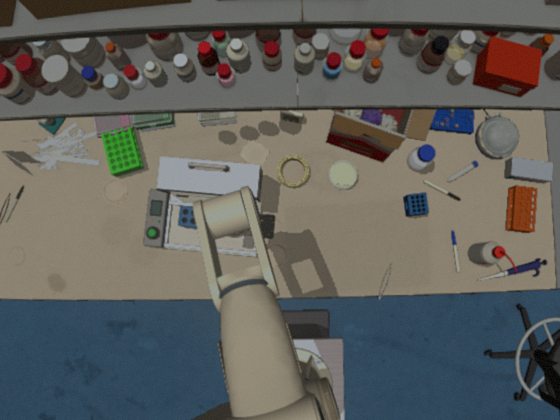

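```bash
python3 - <<'E'
from h import *
f=grab('wrist'); im=f['image']
x0,y0=230,100
z=cv2.resize(im[y0:280,x0:550],None,fx=2.5,fy=2.5,interpolation=cv2.INTER_CUBIC)
def draw(o,a,H,col,s=(.031,.033)):
    pts=[]
    for zz in H:
        for sx,sy in((-1,-1),(-1,1),(1,1),(1,-1)):
            x,y=sx*s[0],sy*s[1]
            pts.append([o[0]+x*np.cos(a)-y*np.sin(a),o[1]+x*np.sin(a)+y*np.cos(a),zz])
    p=(proj(f,pts)-[x0,y0])*2.5
    for q in p: cv2.circle(z,(int(q[0]),int(q[1])),2,col,-1)
draw((.5125,.299),np.radians(-6.4),(.02,.082),(0,0,255))
draw((.510,.250),np.radians(-6.4),(.02,),(255,0,255),(.0625,.1375))
draw((.510,.250),np.radians(-6.4),(.03,),(0,255,255),(.0715,.1465))
cv2.imwrite('pics/z12.png',z)
E
```

```text
(no output)
```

View pics/z12.png

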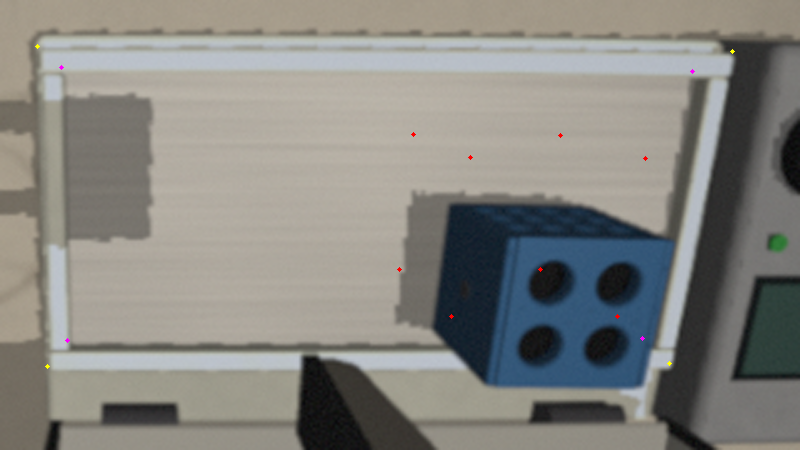

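Emit:
carry_out --linear '[[-45,0,0],[-45,0,0],[-45,0,0],[-45,0,0],[-45,0,0],[-45,0,0],[0,0,0],[0,0,0],[0,0,0],[0,0,0],[0,0,0],[0,0,0],[0,0,0],[0,0,0],[0,0,0],[0,0,0],[0,0,0],[0,0,0],[0,0,0]]' --delta_rot '[[0,0,0],[0,0,0],[0,0,0],[0,0,0],[0,0,0],[0,0,0],[0,7.2,0],[0,7.2,0],[0,7.2,0],[0,7.2,0],[0,7.2,0],[0,7.2,0],[0,7.2,0],[0,7.2,0],[0,7.2,0],[0,7.2,0],[0,7.2,0],[0,0,0],[0,0,0]]' --gripper '[0.8,0.8,0.8,0.8,0.8,0.8,0.8,0.8,0.8,0.8,0.8,0.8,0.8,0.8,0.8,0.8,0.8,0.8,0.8]'

```text
t: 32.95
tool_pos: [0.4707, -0.1222, 0.2219]
tool_rot: [0.707, 0.029, -0.03, -0.706]
ft_force: [-0.1, -0.7, -0.3]
grip_width: 0.896
```

```bash
python3 - <<'E'
from h import *
s=st(); rel([.5714,-.43,.25])
f=grab('top','t13');blocks(f,.062);blocks(f,.082)
f=grab('scene','s13')
E
```

```text
t 32.95 pos [ 0.4707 -0.1222  0.2219] q [ 0.7071  0.0288 -0.0305 -0.7059] j [-0.256  0.15   1.934 -0.003  1.06  -0.338] F [-0.1 -0.7 -0.3] g 0.896
[[0.996, -0.002, -0.084], [0.084, -0.002, 0.996], [-0.002, -1.0, -0.002]]
shift mm [  74.4  -27.8 -315.2]
px [417. 204.] c [ 571.6 -402.3] size [61.7 66.6] ang 89.1
px [189. 216.] c [543.5 310.8] size [65.2 61.5] ang 83.2
```

View pics/s13.png

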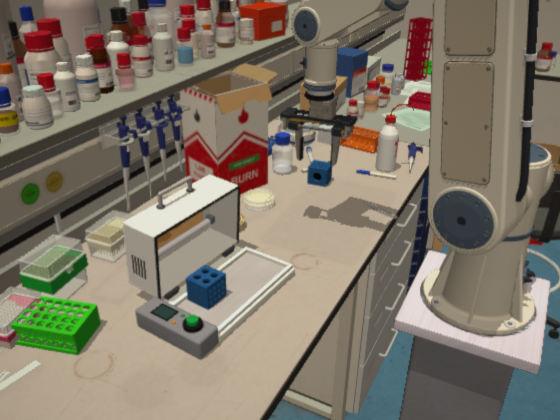

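Emit:
carry_out --linear '[[10,-4,-42],[10,-4,-45],[10,-4,-45],[11,-4,-45],[11,-4,-45],[11,-4,-45],[11,-4,-45],[0,0,0],[0,0,0]]' --delta_rot '[[0,0,0],[0,0,0],[0,0,0],[0,0,0],[0,0,0],[0,0,0],[0,0,0],[0,0,0],[0,0,0]]' --gripper '[0.8,0.8,0.8,0.8,0.8,0.8,0.8,0.8,0.8]'

```text
t: 33.95
tool_pos: [0.5685, -0.4283, 0.2493]
tool_rot: [0.707, 0.027, -0.029, -0.706]
ft_force: [0.6, 0.3, -0.7]
grip_width: 0.901
```

```bash
python3 - <<'E'
from h import *
s=st();f=grab('wrist','w14'); b=blocks(f); rel([b[0][0][0]/1000,b[0][0][1]/1000,.038])
E
```

```text
t 33.95 pos [ 0.5685 -0.4283  0.2493] q [ 0.7068  0.0269 -0.0293 -0.7063] j [-0.646  0.477  1.409 -0.003  1.257 -0.725] F [ 0.6  0.3 -0.7] g 0.901
[[0.997, -0.003, -0.079], [0.079, -0.001, 0.997], [-0.003, -1.0, -0.001]]
px [285. 163.] c [ 572.5 -402.4] size [64.9 62.7] ang 5.8
shift mm [  6.9 211.4  24.5]
```

Emit:
carry_out --linear '[[7,20,24],[0,45,0],[0,45,0],[0,45,0],[0,40,0],[0,14,0],[0,0,0],[0,0,0],[0,0,0],[0,0,0],[0,0,0],[0,-12,0],[0,-13,0],[0,0,0]]' --delta_rot '[[0,-1,0],[0,0,0],[0,0,0],[0,0,0],[0,0,0],[0,0,0],[0,0,0],[0,0,0],[0,0,0],[0,0,0],[0,0,0],[0,0,0],[0,0,0],[0,0,0]]' --gripper '[0.8,0.8,0.8,0.8,0.8,0.8,0.8,-1,-1,-1,-1,-1,-1,-1]' --grip_force 50

```text
t: 35.4
tool_pos: [0.5747, -0.4047, 0.069]
tool_rot: [0.708, 0.034, -0.034, -0.705]
ft_force: [-0.2, 0.1, -4.3]
grip_width: 0.717
```

Emit:
carry_out --linear '[[-9,0,30],[-10,0,36],[-10,0,36],[-10,0,36],[-10,0,36],[-10,0,36],[-10,0,36],[-9,0,33],[0,0,0],[0,0,0]]' --delta_rot '[[0,0,0],[0,0,0],[0,0,0],[0,0,0],[0,0,0],[0,0,0],[0,0,0],[0,0,0],[0,5,0],[0,0,0]]' --gripper '[-1,-1,-1,-1,-1,-1,-1,-1,-1,-1]'

```text
t: 36.4
tool_pos: [0.4688, -0.1329, 0.0663]
tool_rot: [0.708, 0.003, -0.004, -0.706]
ft_force: [0.2, -0.5, -3.5]
grip_width: 0.714
```

```bash
python3 - <<'E'
from h import *
s=st();f=grab('scene');cv2.imwrite('pics/z15.png',cv2.resize(f['image'][60:280,150:440],None,fx=2.5,fy=2.5))
E
```

```text
t 36.4 pos [ 0.4688 -0.1329  0.0663] q [ 0.7078  0.0028 -0.0041 -0.7064] j [-0.278  0.382  2.054 -0.004  0.706 -0.284] F [ 0.2 -0.5 -3.5] g 0.714
[[1.0, -0.002, -0.01], [0.01, -0.002, 1.0], [-0.002, -1.0, -0.002]]
```

View pics/z15.png

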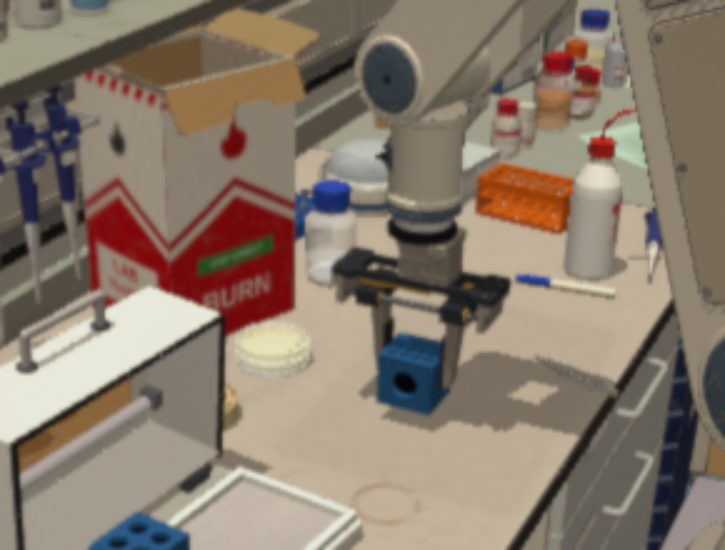

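Emit:
carry_out --linear '[[0,12,0],[0,10,0],[0,2,0],[0,0,0],[0,0,0],[0,0,0],[0,8,0],[0,0,0],[0,0,0],[0,0,0],[0,0,0],[0,0,0],[0,0,0],[0,0,0]]' --delta_rot '[[0,0,0],[0,0,0],[0,0,0],[0,0,0],[0,0,0],[0,0,0],[0,0,0],[7.5,0,0],[7.5,0,0],[7.5,0,0],[7.5,0,0],[7.5,0,0],[7.5,0,0],[0,0,0]]' --gripper '[-1,-1,-1,0.8,0.8,0.8,0.8,0.8,0.8,0.8,0.8,0.8,0.8,0.8]'

```text
t: 37.85
tool_pos: [0.4675, -0.1352, 0.0308]
tool_rot: [-0.385, 0.002, 0.004, 0.923]
ft_force: [-0.5, -0.3, -1.2]
grip_width: 0.898
```

```bash
python3 - <<'E'
from h import *
s=st();f=grab('scene');cv2.imwrite('pics/z16.png',cv2.resize(f['image'][60:280,150:440],None,fx=2.5,fy=2.5))
blocks(grab('top'))
E
```

```text
t 37.85 pos [ 0.4675 -0.1352  0.0308] q [-0.3855  0.002   0.0041  0.9227] j [-0.675  0.729  1.83   0.618  1.215 -1.09 ] F [-0.5 -0.3 -1.2] g 0.898
[[1.0, -0.009, 0.001], [0.006, 0.703, 0.711], [-0.007, -0.711, 0.703]]
px [333. 236.] c [ 475.1 -133.7] size [59.3 74.6] ang 88.8
```

View pics/z16.png

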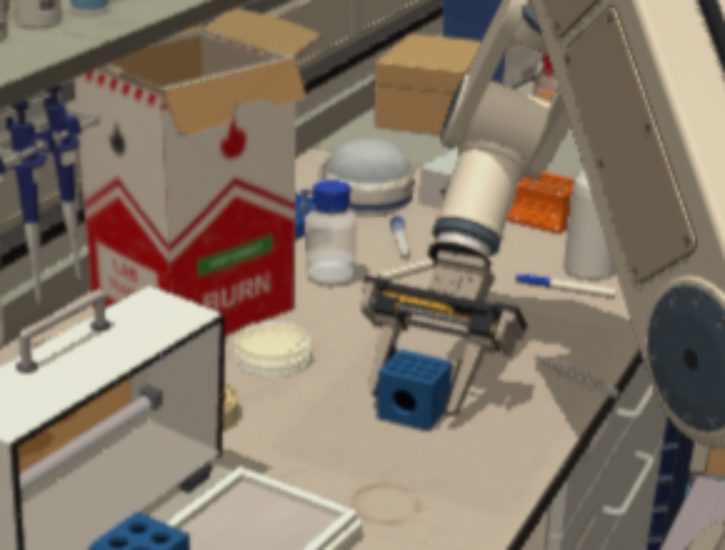

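Grip, lift, roll, lower, release, return upright.

Emit:
carry_out --linear '[[0,3,3],[0,0,0],[0,0,0],[0,0,0],[0,0,0],[0,0,0],[0,-10,10],[0,-10,10],[0,0,0]]' --delta_rot '[[0,0,0],[0,0,0],[0,0,0],[0,0,0],[0,0,0],[0,0,0],[0,0,0],[0,0,0],[0,0,0]]' --gripper '[0.8,0.8,-1,-1,-1,-1,-1,-1,-1]' --grip_force 50

```text
t: 38.85
tool_pos: [0.4691, -0.13, 0.0637]
tool_rot: [-0.388, -0.001, 0.005, 0.922]
ft_force: [0.7, -0.3, -3.9]
grip_width: 0.717
```

Emit:
carry_out --linear '[[0,0,0],[0,0,0],[0,0,0],[0,0,0],[0,0,0],[0,0,0],[0,0,0],[0,0,0],[0,0,0],[0,0,0],[0,0,0],[0,0,0],[0,0,0],[0,0,0],[0,0,0],[0,0,0],[0,0,0]]' --delta_rot '[[-6,0,0],[-6,0,0],[-6,0,0],[-6,0,0],[-6,0,0],[-6,0,0],[-6,0,0],[-6,0,0],[-6,0,0],[-6,0,0],[-6,0,0],[-6,0,0],[-6,0,0],[-6,0,0],[-6,0,0],[0,0,0],[0,0,0]]' --gripper '[-1,-1,-1,-1,-1,-1,-1,-1,-1,-1,-1,-1,-1,-1,-1,-1,-1]'

```text
t: 40.55
tool_pos: [0.4682, -0.1286, 0.0614]
tool_rot: [0.925, 0.004, -0.004, -0.379]
ft_force: [-1.0, 0.4, -3.8]
grip_width: 0.715
```

```bash
python3 - <<'E'
from h import *
s=st()
E
```

```text
t 40.55 pos [ 0.4682 -0.1286  0.0614] q [ 0.9253  0.0038 -0.0045 -0.3793] j [ 0.236  0.582  2.097 -0.986  0.982  1.013] F [-1.   0.4 -3.8] g 0.715
[[1.0, 0.004, -0.011], [0.01, -0.712, 0.702], [-0.005, -0.702, -0.712]]
```

Emit:
carry_out --linear '[[0,7,7],[0,7,7],[0,5,5],[0,0.5,0.5],[0,0,0],[0,0,0],[0,0,0],[0,0,0],[0,0,0],[0,0,0],[0,0,0],[0,0,0],[0,0,0],[0,0,0],[0,-40,0],[0,-40,0],[0,-40,-20],[0,-40,-20],[0,0,0]]' --delta_rot '[[0,0,0],[0,0,0],[0,0,0],[0,0,0],[0,0,0],[0,0,0],[0,0,0],[7,0,0],[7,0,0],[7,0,0],[7,0,0],[7,0,0],[7,0,0],[5,0,0],[0,0,0],[0,0,0],[0,0,0],[0,0,0],[0,0,0]]' --gripper '[-1,-1,-1,-1,0.8,0.8,0.8,0.8,0.8,0.8,0.8,0.8,0.8,0.8,0.8,0.8,0.8,0.8,0.8]'

```text
t: 42.45
tool_pos: [0.4715, -0.1685, 0.1999]
tool_rot: [0.716, 0.002, -0.003, -0.698]
ft_force: [0.3, 0.6, -0.5]
grip_width: 0.9
```

```bash
python3 - <<'E'
from h import *
s=st();f=grab('wrist','w17');b=blocks(f);rel([b[0][0][0]/1000,b[0][0][1]/1000,.04])
E
```

```text
t 42.45 pos [ 0.4715 -0.1685  0.1999] q [ 0.7159  0.002  -0.0034 -0.6982] j [-0.33   0.195  1.933 -0.029  1.007 -0.322] F [ 0.3  0.6 -0.5] g 0.9
[[1.0, -0.002, -0.008], [0.008, -0.025, 1.0], [-0.002, -1.0, -0.025]]
px [277. 157.] c [ 469.  -133.2] size [64.6 62.2] ang 0.4
shift mm [1.000e-01 1.564e+02 3.770e+01]
```

View pics/w17.png

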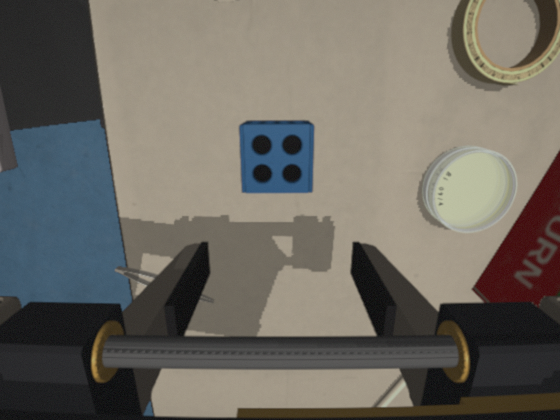

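Emit:
carry_out --linear '[[0,0,0],[-2,30,18],[0,45,18],[0,45,0],[0,28,0],[0,12,0],[0,0,0],[0,0,0],[0,0,0],[0,0,0],[0,0,0],[0,-16,0],[0,-16,0],[0,-16,0],[0,0,0]]' --delta_rot '[[1.4,0,0],[0,0,0],[0,0,0],[0,0,0],[0,0,0],[0,0,0],[0,0,0],[0,0,0],[0,0,0],[0,0,0],[0,0,0],[0,0,0],[0,0,0],[0,0,0],[0,0,0]]' --gripper '[0.8,0.8,0.8,0.8,0.8,0.8,0.8,-1,-1,-1,-1,-1,-1,-1,-1]'

```text
t: 44.0
tool_pos: [0.4659, -0.13, 0.0842]
tool_rot: [-0.706, -0.0, 0.006, 0.708]
ft_force: [-0.3, 0.1, -4.3]
grip_width: 0.715
```

Emit:
carry_out --linear '[[0,0,0],[0,0,0],[0,0,0],[0,0,0],[0,0,0],[0,0,0],[0,0,0],[0,0,0],[0,0,0],[0,0,0],[0,0,0],[0,0,0],[0,0,0],[0,0,0]]' --delta_rot '[[0,-7,0],[0,-7,0],[0,-7,0],[0,-7,0],[0,-7,0],[0,-7,0],[0,-7,0],[0,-7,0],[0,-7,0],[0,-7,0],[0,-7,0],[0,-6.5,0],[0,0,0],[0,0,0]]' --gripper '[-1,-1,-1,-1,-1,-1,-1,-1,-1,-1,-1,-1,-1,-1]'

```text
t: 45.4
tool_pos: [0.4645, -0.1295, 0.082]
tool_rot: [-0.523, -0.47, 0.474, 0.53]
ft_force: [-0.1, -0.3, -4.8]
grip_width: 0.715
```

```bash
python3 - <<'E'
from h import *
s=st()
o=np.array((.510,.250));a=np.radians(-6.4)
w=lambda x,y,z:[o[0]+x*np.cos(a)-y*np.sin(a),o[1]+x*np.sin(a)+y*np.cos(a),z]
print(w(-.003,-.05,.089)); rel(w(-.003,-.05,.089))
f=grab('top'); blocks(f,.082)
im=cv2.resize(f['image'][150:270,130:270],None,fx=4,fy=4,interpolation=cv2.INTER_CUBIC); cv2.imwrite('pics/z18.png',im)
E
```

```text
t 45.4 pos [ 0.4645 -0.1295  0.082 ] q [-0.5227 -0.4698  0.4744  0.5301] j [-0.275  0.353  2.049  0.     0.752 -1.737] F [-0.1 -0.3 -4.8] g 0.715
[[0.108, -0.012, -0.994], [0.994, 0.003, 0.108], [0.002, -1.0, 0.012]]
[np.float64(0.501445249632202), np.float64(0.20064601083858918), 0.089]
shift mm [332.2  -6.3  -0.9]
px [189. 216.] c [543.7 310.6] size [64.8 61.7] ang 84.5
```

View pics/z18.png

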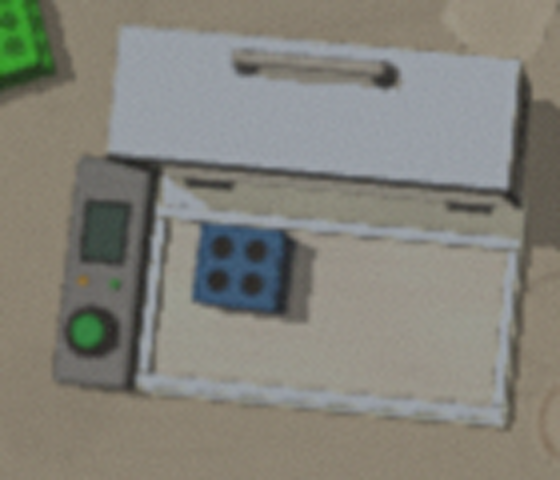

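Emit:
carry_out --linear '[[25,-7,0],[40,0,0],[40,0,0],[40,0,0],[40,0,0],[40,0,0],[40,0,0],[35,0,0],[22,0,-1],[10,0,0],[0,0,0],[0,0,0]]' --delta_rot '[[0,0,0],[0,0,0],[0,0,0],[0,0,0],[0,0,0],[0,0,0],[0,0,0],[0,0,0],[0,0,0],[0,0,0],[0,0,0],[0,0,0]]' --gripper '[-1,-1,-1,-1,-1,-1,-1,-1,-1,-1,-1,-1]'

```text
t: 46.65
tool_pos: [0.5004, 0.1995, 0.0898]
tool_rot: [-0.522, -0.47, 0.475, 0.529]
ft_force: [-1.2, -0.2, -4.5]
grip_width: 0.715
```

```bash
python3 - <<'E'
from h import *
s=st()
f=grab('scene');cv2.imwrite('pics/z19.png',cv2.resize(f['image'][100:380,90:350],None,fx=2,fy=2))
E
```

```text
t 46.65 pos [0.5004 0.1995 0.0898] q [-0.5223 -0.4703  0.4754  0.5292] j [ 0.372  0.41   1.927  0.009  0.815 -1.099] F [-1.2 -0.2 -4.5] g 0.715
[[0.106, -0.012, -0.994], [0.994, 0.003, 0.106], [0.001, -1.0, 0.012]]
```

View pics/z19.png

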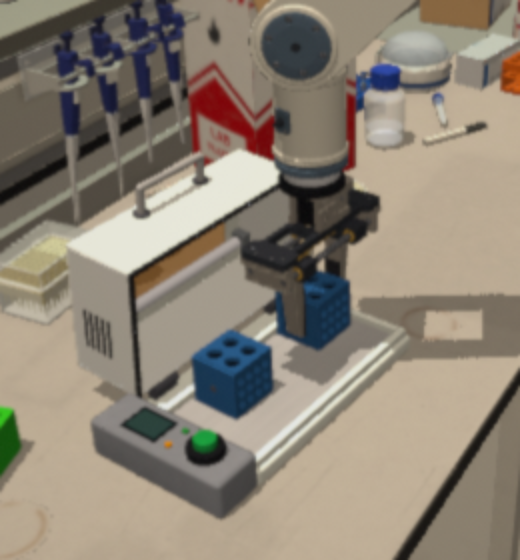

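Emit:
carry_out --linear '[[0,12,0],[0,10,0],[0,5,0],[0,0,0]]' --delta_rot '[[0,0,0],[0,0,0],[0,0,0],[0,0,0]]' --gripper '[-1,-1,-1,-1]'

```text
t: 47.1
tool_pos: [0.4998, 0.1998, 0.0618]
tool_rot: [-0.522, -0.47, 0.476, 0.529]
ft_force: [-1.1, 0.2, -4.4]
grip_width: 0.714
```

Emit:
carry_out --linear '[[0,2,0],[0,0,0]]' --delta_rot '[[0,0,0],[0,0,0]]' --gripper '[-1,-1]'

```text
t: 47.3
tool_pos: [0.5006, 0.2005, 0.0611]
tool_rot: [-0.522, -0.471, 0.475, 0.529]
ft_force: [-0.5, 0.7, -3.6]
grip_width: 0.716
```

Just about touching; release, retreat straight up, and look.

Emit:
carry_out --linear '[[0,1,0],[0,0,0],[0,0,0],[0,0,0],[0,0,0],[0,-10,0],[0,-30,0],[0,-40,0],[0,-40,0],[0,-40,0],[0,0,30],[0,0,30],[0,0,0],[0,0,0]]' --delta_rot '[[0,0,0],[0,0,0],[0,0,0],[0,0,0],[0,0,0],[0,0,0],[0,0,0],[0,0,0],[0,0,0],[0,0,0],[0,0,0],[0,0,0],[0,0,0],[0,0,0]]' --gripper '[-1,-1,0.75,0.75,0.75,0.75,0.75,0.75,0.75,0.75,0.75,0.75,0.75,0.75]'

```text
t: 48.7
tool_pos: [0.4428, 0.2065, 0.2217]
tool_rot: [-0.522, -0.472, 0.475, 0.529]
ft_force: [0.2, 0.5, 0.3]
grip_width: 0.877
```

```bash
python3 - <<'E'
from h import *
s=st()
f=grab('wrist','w20');blocks(f,.082)
f=grab('scene');cv2.imwrite('pics/z20.png',cv2.resize(f['image'][100:380,90:350],None,fx=2,fy=2))
f=grab('top');cv2.imwrite('pics/zt20.png',cv2.resize(f['image'][150:270,130:270],None,fx=4,fy=4,interpolation=cv2.INTER_CUBIC))
blocks(f,.082)
E
```

```text
t 48.7 pos [0.4428 0.2065 0.2217] q [-0.5222 -0.4717  0.4748  0.5286] j [ 0.428  0.157  1.926  0.008  1.066 -1.042] F [0.2 0.5 0.3] g 0.877
[[0.104, -0.009, -0.995], [0.995, 0.004, 0.104], [0.003, -1.0, 0.01]]
px [280. 258.] c [502.6 199.5] size [64.8 65.4] ang 83.9
```

View pics/w20.png

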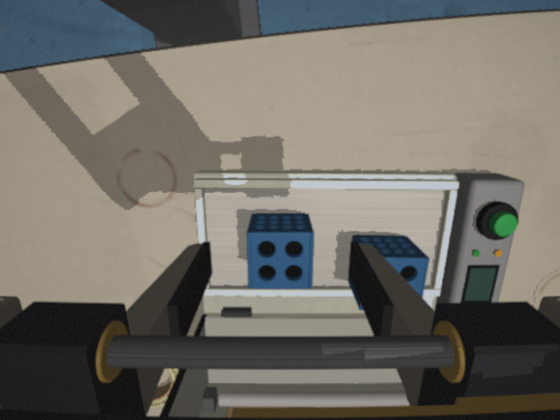

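View pics/z20.png

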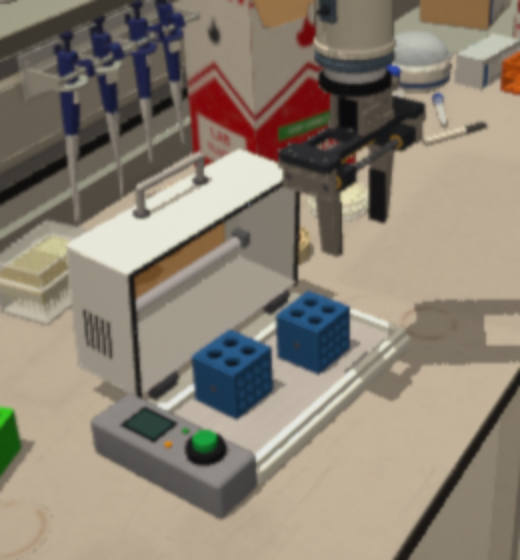

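Emit:
carry_out --linear '[[40,0,0],[40,0,0],[20,0,0],[0,0,20],[0,0,0],[0,0,0]]' --delta_rot '[[0,0,0],[0,0,0],[0,0,0],[0,0,0],[0,0,0],[0,0,0]]' --gripper '[0.75,0.75,0.75,0.75,0.75,0.75]'

```text
t: 49.45
tool_pos: [0.4335, 0.3075, 0.221]
tool_rot: [-0.522, -0.471, 0.475, 0.529]
ft_force: [-0.1, -0.1, 0.7]
grip_width: 0.872
```

```bash
python3 - <<'E'
from h import *
s=st()
f=grab('wrist','w21');b=blocks(f,.082)
f=grab('top','t21'); blocks(f,.082)
o=np.array((.510,.250));a=np.radians(-6.4)
for r in b:
    d=np.array(r[0])/1000-o; print('tray',d[0]*np.cos(a)+d[1]*np.sin(a),-d[0]*np.sin(a)+d[1]*np.cos(a))
E
```

```text
t 49.45 pos [0.4335 0.3075 0.221 ] q [-0.5221 -0.4709  0.4755  0.5288] j [ 0.609  0.225  1.841  0.01   1.083 -0.862] F [-0.1 -0.1  0.7] g 0.872
[[0.104, -0.011, -0.994], [0.995, 0.003, 0.104], [0.001, -1.0, 0.011]]
px [296. 299.] c [541.4 313.2] size [64.3 67.7] ang 83.1
px [226. 228.] c [504.5 198. ] size [64.7 61. ] ang 84.1
px [189. 216.] c [543.5 311. ] size [64.9 61.5] ang 83.2
tray 0.024126300330955006 0.06634160977753667
```

View pics/w21.png

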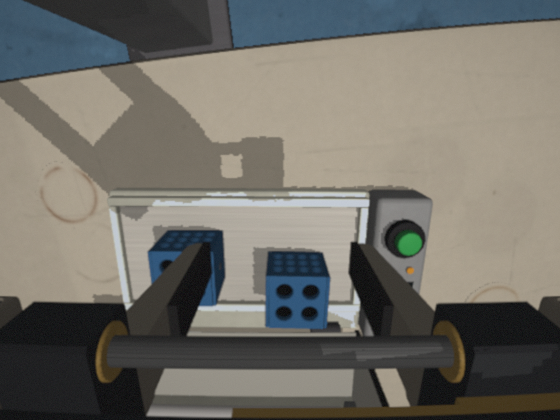

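Emit:
carry_out --linear '[[0,-45,0],[0,-45,0],[0,-40,0],[0,0,0],[0,0,0],[0,0,0],[0,0,0],[0,0,0],[0,0,0],[0,0,0],[0,0,0],[0,0,0],[0,0,0],[0,0,0],[0,0,0],[0,0,0],[0,0,0],[0,0,0]]' --delta_rot '[[0,0,0],[0,0,0],[0,0,0],[0,7.5,0],[0,7.5,0],[0,7.5,0],[0,7.5,0],[0,7.5,0],[0,7.5,0],[0,7.5,0],[0,7.5,0],[0,7.5,0],[0,7.5,0],[0,7.5,0],[0,7.5,0],[0,0,-0.6],[0,0,0],[0,0,0]]' --gripper '[-0.5,-0.5,-0.5,-0.5,-0.5,-0.5,-0.5,-0.5,-0.5,-0.5,-0.5,-0.5,-0.5,-0.5,-0.5,-0.5,-0.5,-0.5]' --grip_force 12

```text
t: 51.35
tool_pos: [0.4348, 0.3072, 0.3513]
tool_rot: [-0.705, 0.036, -0.036, 0.707]
ft_force: [0.4, 0.3, -0.3]
grip_width: 0.253
```

```bash
python3 - <<'E'
from h import *
s=st(); rel([.6699,.2341,.32])
f=grab('top','t22'); im=cv2.resize(f['image'][140:270,120:280],None,fx=4,fy=4,interpolation=cv2.INTER_CUBIC); cv2.imwrite('pics/z22.png',im)
blocks(f,.082)
E
```

```text
t 51.35 pos [0.4348 0.3072 0.3513] q [-0.7054  0.0364 -0.0361  0.7069] j [0.611 0.111 1.683 0.002 1.346 0.713] F [ 0.4  0.3 -0.3] g 0.253
[[0.995, -0.0, 0.102], [-0.102, 0.002, 0.995], [-0.001, -1.0, 0.002]]
shift mm [241.3  31.1 -48.8]
px [226. 228.] c [505.  197.8] size [65.  59.9] ang 84.1
px [189. 216.] c [543.7 310.4] size [64.1 61.9] ang 84.3
```

View pics/z22.png

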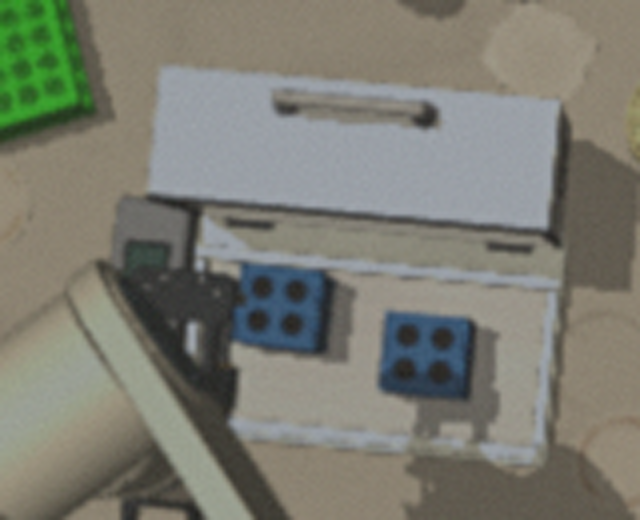

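Emit:
carry_out --linear '[[40,0,-8],[40,0,-8],[40,0,-8],[40,0,-8],[40,10,-8],[41,21,-9],[0,0,0],[0,0,0]]' --delta_rot '[[0,0.5,0],[0,0,0],[0,0,0],[0,0,0],[0,0,0],[0,0,0],[0,0,0],[0,0,0]]' --gripper '[-0.5,-0.5,-0.5,-0.5,-0.5,-0.5,-0.5,-0.5]'

```text
t: 52.2
tool_pos: [0.6687, 0.2312, 0.3185]
tool_rot: [-0.705, 0.041, -0.039, 0.706]
ft_force: [-0.6, -0.2, -0.4]
grip_width: 0.25
```

```bash
python3 - <<'E'
from h import *
s=st(); rel([.6699,.2341,.2494])
f=grab('wrist','w23'); W=cloud(f); print(proj(f,[[.6699,.2341,.241],[.6755,.2838,.241]]))
E
```

```text
t 52.2 pos [0.6687 0.2312 0.3185] q [-0.7055  0.0414 -0.0392  0.7065] j [0.33  0.426 1.339 0.003 1.379 0.443] F [-0.6 -0.2 -0.4] g 0.25
[[0.993, -0.003, 0.114], [-0.114, 0.002, 0.994], [-0.003, -1.0, 0.001]]
shift mm [ 1.  69.1  3. ]
[[279.9028765  218.41468477]
 [279.64495661 151.41981952]]
```

View pics/w23.png

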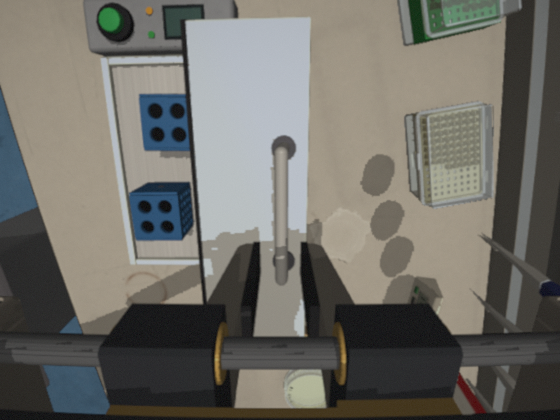

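Emit:
carry_out --linear '[[1,20,3],[0,25,0],[0,15,0],[0,9,0],[0,0,0],[0,0,0],[0,0,0],[0,0,0],[0,0,0]]' --delta_rot '[[0,0,0],[0,0,0],[0,0,0],[0,0,0],[0,0,0],[0,0,0],[0,0,0],[0,0,0],[0,0,0]]' --gripper '[-0.5,-0.5,-0.5,-0.5,-0.5,-1,-1,-1,-1]' --grip_force 12

```text
t: 53.15
tool_pos: [0.6706, 0.235, 0.2521]
tool_rot: [-0.705, 0.04, -0.041, 0.707]
ft_force: [0.0, 0.5, 3.7]
grip_width: 0.099
```

```bash
python3 - <<'E'
from h import *
from scipy.optimize import fsolve
s=st()
a=np.radians(-6.4);ux=np.array([np.cos(a),np.sin(a)])
P=[(.407,.2636,.131),(.5072,.2524,.2384),(.6699,.2341,.2494)]
Q=np.array([[np.dot(p[:2],ux),p[2]] for p in P])
c=fsolve(lambda v:[np.hypot(*(q-v[:2]))-v[2] for q in Q],[.57,.04,.218]);print(c)
for q in Q: print(np.degrees(np.arctan2(q[1]-c[1],c[0]-q[0])))
p=s['tool_pos'];q=np.array([np.dot(p[:2],ux),p[2]]);print(q,np.hypot(*(q-c[:2])),np.degrees(np.arctan2(q[1]-c[1],c[0]-q[0])))
th1=np.arctan2(q[1]-c[1],c[0]-q[0]); r=c[2]
st_=np.radians(4.4)
A=th1-np.arange(0,22)*st_
x=-r*np.cos(A);z=r*np.sin(A)
for k in range(21): print(k+1,round(np.degrees(A[k+1]),1),round((x[k+1]-x[k])*1000,1),round(-(z[k+1]-z[k])*1000,1))
E
```

```text
t 53.15 pos [0.6706 0.235  0.2521] q [-0.7049  0.0398 -0.0407  0.707 ] j [0.334 0.47  1.413 0.002 1.256 0.447] F [0.  0.5 3.7] g 0.099
[[0.994, 0.001, 0.114], [-0.114, 0.003, 0.994], [0.001, -1.0, 0.003]]
[0.57091685 0.04817969 0.21262912]
22.923761557021237
63.458480619588165
108.85418642787171
[0.64020705 0.25213757] 0.21540646763902932 108.76406173459696
1 104.4 -15.6 -4.7
2 100.0 -16.0 -3.4
3 95.6 -16.2 -2.2
4 91.2 -16.3 -1.0
5 86.8 -16.3 0.3
6 82.4 -16.3 1.5
7 78.0 -16.1 2.8
8 73.6 -15.8 4.0
9 69.2 -15.5 5.2
10 64.8 -15.0 6.4
11 60.4 -14.5 7.5
12 56.0 -13.9 8.6
13 51.6 -13.2 9.6
14 47.2 -12.4 10.6
15 42.8 -11.5 11.6
16 38.4 -10.6 12.4
17 34.0 -9.6 13.2
18 29.6 -8.6 13.9
19 25.2 -7.5 14.5
20 20.8 -6.4 15.0
21 16.4 -5.2 15.5
```

Emit:
carry_out --linear '[[-15.5,-4.5,0],[-16,-3.5,0],[-16,-2,0],[-16.5,-1,0],[-16.5,0.5,0],[-16.5,1.5,0],[-16,3,0],[-16,4,0],[-15.5,5,0],[-15,6.5,0],[-14.5,7.5,0],[-14,8.5,0],[-13,9.5,0],[-12.5,10.5,0],[0,0,0]]' --delta_rot '[[0,0,0],[0,0,0],[0,0,0],[0,0,0],[0,0,0],[0,0,0],[0,0,0],[0,0,0],[0,0,0],[0,0,0],[0,0,0],[0,0,0],[0,0,0],[0,0,0],[0,0,0]]' --gripper '[-1,-1,-1,-1,-1,-1,-1,-1,-1,-1,-1,-1,-1,-1,-1]'

```text
t: 54.65
tool_pos: [0.4565, 0.2592, 0.2047]
tool_rot: [-0.705, 0.041, -0.039, 0.707]
ft_force: [0.3, 2.2, -4.4]
grip_width: 0.105
```

```bash
python3 - <<'E'
from h import *
s=st()
a=np.radians(-6.4);ux=np.array([np.cos(a),np.sin(a)])
p=s['tool_pos'];q=np.array([np.dot(p[:2],ux),p[2]])
c=(.5715,.0422);print(np.hypot(*(q-c)),np.degrees(np.arctan2(q[1]-c[1],c[0]-q[0])))
f=grab('scene','s24')
E
```

```text
t 54.65 pos [0.4565 0.2592 0.2047] q [-0.7052  0.0407 -0.0395  0.7067] j [0.512 0.23  1.875 0.003 1.037 0.624] F [ 0.3  2.2 -4.4] g 0.105
[[0.994, -0.002, 0.113], [-0.113, 0.002, 0.994], [-0.002, -1.0, 0.002]]
0.2189607447196726 47.92226440295966
```

View pics/s24.png

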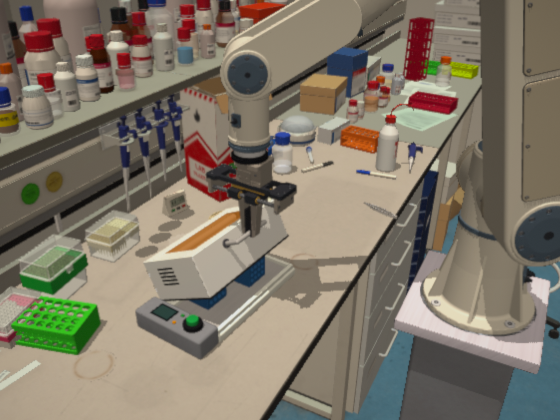

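Emit:
carry_out --linear '[[-6,5.5,0],[-6,6,0],[-5.5,6,0],[-5.5,6.5,0],[-5,6.5,0],[-5,6.5,0],[-4.5,7,0],[-4,7,0],[-4,7,0],[-3.5,7.5,0],[0,0,0]]' --delta_rot '[[0,0,0],[0,0,0],[0,0,0],[0,0,0],[0,0,0],[0,0,0],[0,0,0],[0,0,0],[0,0,0],[0,0,0],[0,0,0]]' --gripper '[-1,-1,-1,-1,-1,-1,-1,-1,-1,-1,-1]'

```text
t: 55.8
tool_pos: [0.4082, 0.2647, 0.139]
tool_rot: [-0.705, 0.041, -0.04, 0.707]
ft_force: [2.8, -0.5, -3.6]
grip_width: 0.102
```

Emit:
carry_out --linear '[[-1.5,4,0],[-1.5,4,0],[0,0,0]]' --delta_rot '[[0,0,0],[0,0,0],[0,0,0]]' --gripper '[-1,-1,-1]'

```text
t: 56.1
tool_pos: [0.405, 0.2651, 0.1315]
tool_rot: [-0.705, 0.041, -0.039, 0.707]
ft_force: [-3.3, 1.3, -1.4]
grip_width: 0.104
```

Emit:
carry_out --linear '[[-1,4,0],[-1,4,0],[-0.5,3,0],[0,0,0]]' --delta_rot '[[0,0,0],[0,0,0],[0,0,0],[0,0,0]]' --gripper '[-1,-1,-1,-1]'

```text
t: 56.5
tool_pos: [0.4024, 0.2656, 0.1215]
tool_rot: [-0.705, 0.042, -0.039, 0.707]
ft_force: [-8.4, 1.1, 8.6]
grip_width: 0.101
```

Emit:
carry_out --linear '[[0,2,0],[0,2,0],[0,0,0]]' --delta_rot '[[0,0,0],[0,0,0],[0,0,0]]' --gripper '[-1,-1,-1]'

```text
t: 56.8
tool_pos: [0.4024, 0.2658, 0.1179]
tool_rot: [-0.705, 0.042, -0.039, 0.707]
ft_force: [-10.5, 1.7, 14.8]
grip_width: 0.101
```

```bash
python3 - <<'E'
from h import *
st()
f=grab('scene');cv2.imwrite('pics/z25.png',cv2.resize(f['image'][180:360,120:320],None,fx=4,fy=4,interpolation=cv2.INTER_CUBIC)[:600,:800])
W=cloud(f);P=W.reshape(-1,3)
a=np.radians(-6.4);o=np.array([.51,.25]);d=P[:,:2]-o
bx=d[:,0]*np.cos(a)+d[:,1]*np.sin(a);by=-d[:,0]*np.sin(a)+d[:,1]*np.cos(a)
m=(bx>-.09)&(bx<.1)&(abs(by)<.15)&(P[:,2]>.11)&(P[:,2]<.15)
for l,h in((-.08,-.06),(-.06,-.04),(.06,.08),(.07,.09)):
    k=m&(bx>l)&(bx<h); print(l,h,k.sum(),np.median(P[k,2]))
E
```

```text
t 56.8 pos [0.4024 0.2658 0.1179] q [-0.7051  0.0416 -0.0395  0.7068] j [0.578 0.288 2.034 0.005 0.82  0.689] F [-10.5   1.7  14.8] g 0.101
[[0.993, -0.003, 0.114], [-0.114, 0.003, 0.993], [-0.003, -1.0, 0.002]]
-0.08 -0.06 679 0.12612571296051353
-0.06 -0.04 489 0.1271986536733982
0.06 0.08 521 0.12769166865149623
0.07 0.09 477 0.1276725697142017
```

View pics/z25.png

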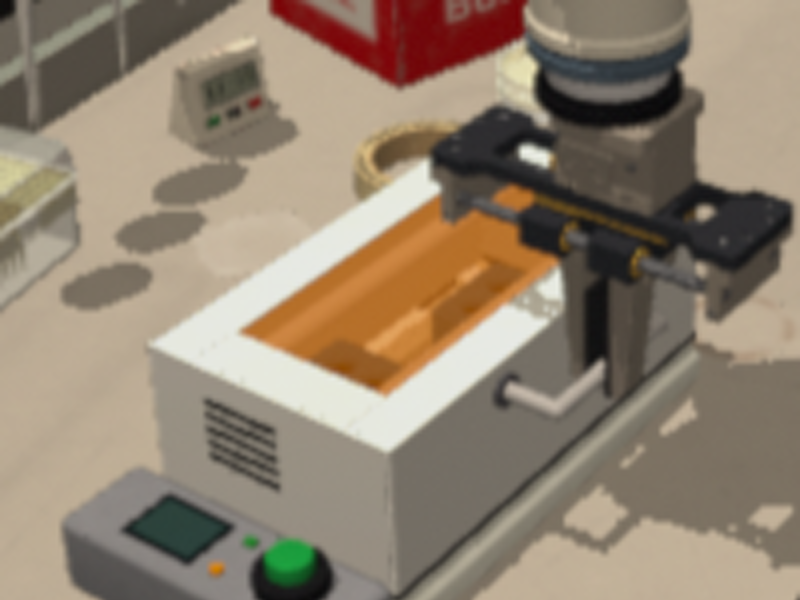

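Emit:
carry_out --linear '[[0,0,0],[0,0,0],[0,0,0],[0,-20,0],[0,-40,0],[0,-40,0],[0,-40,0],[0,-40,0],[0,0,0],[0,0,0]]' --delta_rot '[[0,0,0],[0,0,0],[0,0,0],[0,0,0],[0,0,0],[0,0,0],[0,0,0],[0,0,0],[0,0,0],[0,0,0]]' --gripper '[-0.5,-0.5,-0.5,-0.5,-0.5,-0.5,-0.5,-0.5,-0.5,-0.5]'

```text
t: 57.85
tool_pos: [0.4042, 0.2653, 0.2977]
tool_rot: [-0.705, 0.04, -0.041, 0.707]
ft_force: [0.2, -0.9, -0.2]
grip_width: 0.248
```

```bash
python3 - <<'E'
from h import *
st()
a=np.radians(-6.4);o=np.array([.51,.25])
for n in('wrist','scene','top'):
    f=grab(n,'x26'+n)
    W=cloud(f);P=W.reshape(-1,3);d=P[:,:2]-o
    bx=d[:,0]*np.cos(a)+d[:,1]*np.sin(a);by=-d[:,0]*np.sin(a)+d[:,1]*np.cos(a)
    m=(bx>-.072)&(bx<.092)&(abs(by)<.14)&(P[:,2]>.115)&(P[:,2]<.15)&(f['image'].reshape(-1,3).min(1)>120)
    A=np.c_[bx[m],by[m],np.ones(m.sum())];c=np.linalg.lstsq(A,P[m,2],rcond=None)[0];print(n,m.sum(),c)
    im=f['image'].astype(int).reshape(-1,3)
    g=(im[:,1]>im[:,0]+50)&(im[:,1]>im[:,2]+50)&(P[:,0]>.35)&(P[:,0]<.6)&(P[:,1]>.35)&(P[:,1]<.5)
    if g.sum(): print('green',g.sum(),np.nanmedian(P[g],0),(np.nanmin(P[g],0)+np.nanmax(P[g],0))/2)
E
```

```text
t 57.85 pos [0.4042 0.2653 0.2977] q [-0.7048  0.0399 -0.0407  0.7071] j [0.576 0.066 1.851 0.002 1.222 0.69 ] F [ 0.2 -0.9 -0.2] g 0.248
[[0.994, 0.001, 0.114], [-0.114, 0.003, 0.993], [0.001, -1.0, 0.003]]
wrist 17884 [-0.00033575  0.00047264  0.12994914]
green 486 [0.49719037 0.43349526 0.06993272] [0.5115076  0.43080075 0.06017443]
scene 2424 [-1.11689947e-04  3.00936357e-04  1.27745651e-01]
green 105 [0.49435095 0.4388564  0.06710373] [0.50922133 0.42543158 0.0567484 ]
top 1873 [0.00014511 0.00163449 0.12861043]
green 36 [0.49747387 0.43288098 0.06970513] [0.49768739 0.43289897 0.07035005]
```

View pics/x26wrist.png

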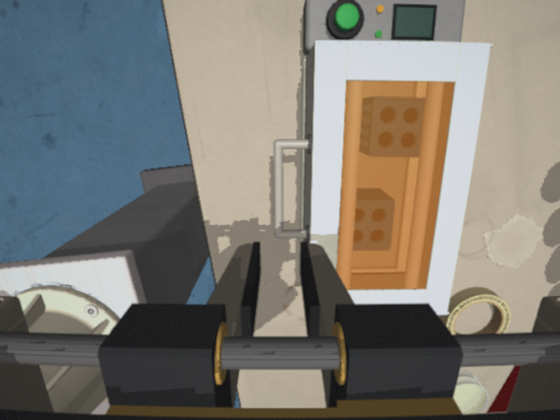

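Emit:
carry_out --linear '[[15,0,40],[15,0,40],[15,0,40],[15,0,35],[10,20,20],[2,30,1],[0,40,0],[0,30,0],[0,0,0],[0,0,0]]' --delta_rot '[[0,0,0],[0,0,0],[0,0,0],[0,0,0],[0,0,0],[0,0,0],[0,0,0],[0,0,0],[0,0,0],[0,0,0]]' --gripper '[-1,-1,-1,-1,-1,-1,-1,-1,-1,-1]'

```text
t: 59.0
tool_pos: [0.4948, 0.4317, 0.1766]
tool_rot: [-0.706, 0.041, -0.039, 0.706]
ft_force: [0.2, 0.1, 1.5]
grip_width: 0.003
```

```bash
python3 - <<'E'
from h import *
st();rel([.497,.4335,.089])
f=grab('wrist','w27');f=grab('scene');cv2.imwrite('pics/z27.png',cv2.resize(f['image'][150:360,100:320],None,fx=2.5,fy=2.5))
E
```

```text
t 59.0 pos [0.4948 0.4317 0.1766] q [-0.7058  0.0411 -0.0394  0.7061] j [0.714 0.457 1.611 0.002 1.076 0.827] F [0.2 0.1 1.5] g 0.003
[[0.994, -0.002, 0.114], [-0.114, 0.001, 0.994], [-0.002, -1.0, 0.0]]
shift mm [ 2.2 87.6  2. ]
```

View pics/z27.png

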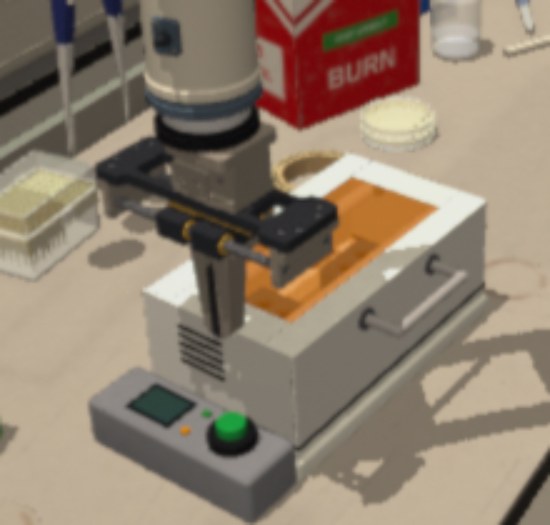

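View pics/w27.png

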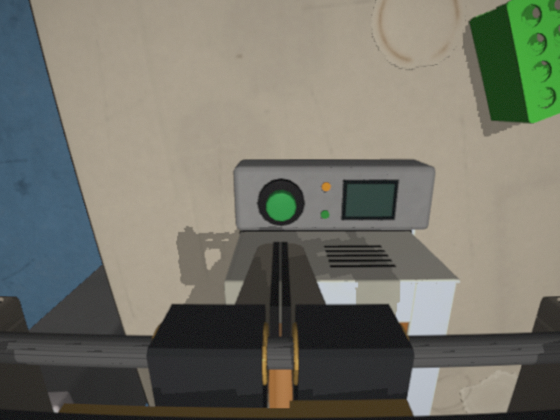

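```bash
python3 - <<'E'
from h import *
f=grab('wrist');im=f['image'].astype(int)
g=(im[...,1]>im[...,0]+50)&(im[...,1]>im[...,2]+50);g[:,:240]=0;g[:,315:]=0;g[:180]=0;g[230:]=0
n,l,s,c=cv2.connectedComponentsWithStats(g.astype(np.uint8));i=1+np.argmax(s[1:,4]);print(s[i],c[i],ray(f,[c[i]],.07))
rel(ray(f,[c[i]],.089)[0]); W=cloud(f);print(np.nanmedian(W[l==i],0))
p=ray(f,[c[i]],.07)[0];p[2]=.089;rel(p)
E
```

```text
[265 194  29  27 620] [278.9016129  207.08548387] [[0.49650187 0.43515431 0.07      ]]
shift mm [ 0.2 90.3  7.8]
[0.49644916 0.43524123 0.06993532]
shift mm [ 0.1 90.3  2.1]
```

Emit:
carry_out --linear '[[1,35,3],[0,30,0],[0,14,0],[0,0,0],[0,0,0]]' --delta_rot '[[0,0,0],[0,0,0],[0,0,0],[0,0,0],[0,0,0]]' --gripper '[-1,-1,-1,-1,-1]'

```text
t: 59.65
tool_pos: [0.4972, 0.4357, 0.0999]
tool_rot: [-0.705, 0.04, -0.04, 0.707]
ft_force: [0.4, -0.2, 0.0]
grip_width: 0.005
```

Emit:
carry_out --linear '[[0,4,0],[0,4,0],[0,3,0],[0,3,0],[0,0,0]]' --delta_rot '[[0,0,0],[0,0,0],[0,0,0],[0,0,0],[0,0,0]]' --gripper '[-1,-1,-1,-1,-1]'

```text
t: 60.15
tool_pos: [0.4969, 0.4355, 0.0847]
tool_rot: [-0.705, 0.04, -0.04, 0.707]
ft_force: [0.1, -0.6, 3.9]
grip_width: 0.006
```

Emit:
carry_out --linear '[[0,1.5,0],[0,1.5,0],[0,0,0],[0,0,0]]' --delta_rot '[[0,0,0],[0,0,0],[0,0,0],[0,0,0]]' --gripper '[-1,-1,-1,-1]'

```text
t: 60.55
tool_pos: [0.4969, 0.4355, 0.0832]
tool_rot: [-0.705, 0.04, -0.04, 0.707]
ft_force: [-3.3, -1.8, 15.9]
grip_width: 0.008
```

Emit:
carry_out --linear '[[0,1.5,0],[0,1.5,0],[0,0,0],[0,0,0]]' --delta_rot '[[0,0,0],[0,0,0],[0,0,0],[0,0,0]]' --gripper '[-1,-1,-1,-1]'

```text
t: 60.95
tool_pos: [0.497, 0.4356, 0.0828]
tool_rot: [-0.705, 0.04, -0.04, 0.707]
ft_force: [-9.5, -7.8, 38.7]
grip_width: 0.001
```

Emit:
carry_out --linear '[[0,-5,0],[0,-15,0],[0,-40,0],[0,-45,0],[0,-45,0],[-30,-20,0],[-45,0,-30],[-30,0,-45],[0,0,-45],[0,0,-45],[0,0,-45],[0,0,-45],[0,0,0],[0,0,0]]' --delta_rot '[[0,0,0],[0,0,0],[0,0,0],[0,0,0],[0,0,0],[0,0,0],[0,0,0],[0,0,0],[0,0,0],[0,0,0],[0,0,0],[0,0,0],[0,0,0],[0,0,0]]' --gripper '[-1,-1,-1,-1,-1,-1,-1,-1,-1,-1,-1,-1,-1,-1]'

```text
t: 62.35
tool_pos: [0.3696, 0.1978, 0.2484]
tool_rot: [-0.705, 0.041, -0.041, 0.707]
ft_force: [0.5, 0.6, -0.1]
grip_width: 0.005
```

```bash
python3 - <<'E'
from h import *
st()
a=np.radians(-6.4);o=np.array([.51,.25])
for n in('scene','top'):
    f=grab(n,'x28'+n)
    W=cloud(f);P=W.reshape(-1,3);d=P[:,:2]-o
    bx=d[:,0]*np.cos(a)+d[:,1]*np.sin(a);by=-d[:,0]*np.sin(a)+d[:,1]*np.cos(a)
    m=(bx>-.072)&(bx<.092)&(abs(by)<.14)&(P[:,2]>.115)&(P[:,2]<.15)&(f['image'].reshape(-1,3).min(1)>120)
    A=np.c_[bx[m],by[m],np.ones(m.sum())];c=np.linalg.lstsq(A,P[m,2],rcond=None)[0];print(n,m.sum(),c)
    im=f['image'].astype(int).reshape(-1,3)
    g=(im[:,1]>im[:,0]+50)&(im[:,1]>im[:,2]+50)&(P[:,0]>.45)&(P[:,0]<.54)&(P[:,1]>.4)&(P[:,1]<.47)
    if g.sum(): print('green',g.sum(),np.nanmedian(P[g],0))
    for l in('masking_tape','plate_high'):print(l,[(np.round(q['xyz'],3),q['p']) for q in viewer.look_for(l,f)][:1])
    if n=='scene': cv2.imwrite('pics/z28.png',cv2.resize(f['image'][130:360,100:340],None,fx=2.5,fy=2.5,interpolation=cv2.INTER_CUBIC))
E
```

```text
t 62.35 pos [0.3696 0.1978 0.2484] q [-0.705   0.0412 -0.041   0.7068] j [0.486 0.005 2.029 0.003 1.106 0.601] F [ 0.5  0.6 -0.1] g 0.005
[[0.993, -0.0, 0.116], [-0.116, 0.003, 0.993], [-0.0, -1.0, 0.003]]
scene 2450 [9.33397472e-04 3.46130428e-05 1.27736499e-01]
green 105 [0.49397217 0.43882209 0.06743168]
masking_tape [(array([0.486, 0.312, 0.126]), 0.69)]
plate_high [(array([ 0.67 , -0.159,  0.024]), 0.6)]
top 2158 [ 0.0007258  -0.00097023  0.12852197]
green 34 [0.49750894 0.43254124 0.06832859]
masking_tape [(array([ 0.69 , -0.01 ,  0.023]), 0.66)]
plate_high [(array([ 0.674, -0.17 ,  0.029]), 0.58)]
```

View pics/z28.png

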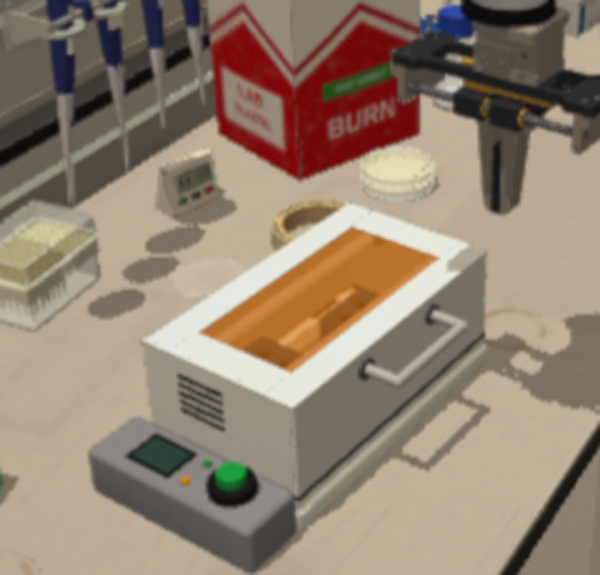

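View pics/x28top.png

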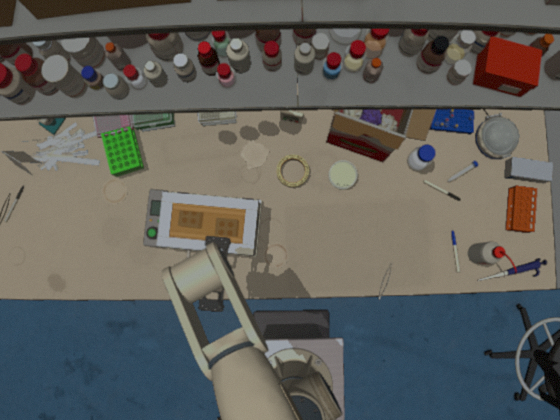

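```bash
python3 - <<'E'
from h import *
print(workorder.hand_in())
E
```

```text
the job is handed in; nothing more can be done
None
```

The job is done and handed in at about 62 s. I opened the hood, rolled both blocks four-bore face up and put them on the tray. Then I shut the hood and pressed the button.

- **Blocks:** The pictures showed only two blocks and no sign of a third. The one showing its 30 mm bore needed two rolls and the other needed one. All rolls were done near the bench. Both were seen four-bore up on the tray, and again through the window once the hood was shut.
- **Positions on the tray:** One block sits near (-0.007, -0.05) m from the tray's middle. The other was found about 2.5 cm behind where I set it down, probably from the announced knock. It is near (+0.025, +0.066) m, about 1 cm inside the 36 mm limit along x. I left it there. The early wrist and top camera readings for it differed by about 1 cm, but a later closer look agreed with the top camera.
- **Hood:** It was slightly open at the start, by about 0.06 rad. I closed the last part slowly, and its measured slope afterwards is within 0.001 rad of level.
- **Button:** I pressed it until it stopped, with the tool about 6 mm below first contact. The force there was 38.7 N on the fingertips, near the 40 N limit that applies to the arm and gripper body. After I let go, it read about 68 mm high against 68 mm before, so it is back up.
- **Bystanders:** In the top view, the tape and the upper dish are within a few millimetres of their starting places. One scene-camera detection put the tape on the hood, which is clearly a misread. I did not measure the lower dish on its own.
- **Arm:** It ended clear of everything with no contact force.

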